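# Pin the analyser's travel lock before the mobile lab drives off

### The arm

A 6-joint arm with a two-finger parallel gripper is mounted at the origin on the work surface. World frame = base frame: x ahead of the robot, y to its left, z up, the work surface at z = 0. Lengths are in mm, angles in rad, forces in N, time in s.
With the tool pointing down it reaches from about 350 to 775 mm from the base axis. Payload 7.3 kg.
Tool frame: the origin (TCP) lies midway between the tips of the shut fingers; the grasp point (between the pads) lies 19 mm behind it; x points along the fingers, y is the direction in which the jaws open and shut, and the axes are right-handed (so a half turn about x gives the same grasp; the last joint's range is limited). The gripper opens to 92 mm and grips with 3 to 60 N. Pads are 19 mm wide; open, the fingers measure 130 mm over their backs; the gripper's body (75 mm by 190 mm) begins 47 mm behind the grasp point.
Start: joints at [-1.374, 0.342, 1.524, -0, 1.275, -0.146], TCP at [176.489, -494.469, 197.941] pointing down, gripper open.
Joint ranges: [-2.53, 2.53], [-0.77, 2.02], [0.04, 2.7], [-1, 4.14], [0.28, 2.66], [-3.11, 3.11]. Speed limits (rad/s): [2.57, 2.57, 3.14, 3.14, 3.14, 3.14].

### API

Orientations are given as [roll, pitch, yaw] about the fixed x, y, z axes, in that order (R = Rz(yaw) Ry(pitch) Rx(roll)).
In Python, from plant import bot gives the robot as it stands. The module is installed in compiled form; this text tells all that it offers.
- The arm moves only by the shell command python3 -m handwheel 'ROWS' [OPENING]. ROWS is JSON, a list that holds one entry, the list of rows, each a list of 4 numbers: the shift along the tool's x, y, z in cm, then the turn about the tool's x in rad. A call has 1 to 8 rows; each row shifts and turns the commanded pose from where the row before left it, along the tool's axes as they then stand; what a row does not reach is not made up. A row lasts 1/12 s, in which the tool goes at most 41.7 mm and 7.16 degrees, less where a joint would pass 70% of its speed; a pose out of reach is approached as far as the arm can. A call is refused whole if a number of a shift passes 4.17 or a number of a turn 0.125, either way. A call with a gripper value outside its range is refused whole. OPENING is the opening, from 0 (shut) to 1 (fully open), set as the call begins (- or left out, the last holds). The fingers move at their own pace and stop on an object; the grip force is fixed at half the most. Time passes only in rows, so rows that do not move let the fingers close. It gives the time, the measured TCP pose, the force and the opening at its end, in the units of the state.
- bot.get_obs(): the state, without advancing time (a new reading comes with each control period).
- bot.capture(name): name is "side" or "top"; returns (picture, depth): 420x560x3 uint8, red, green, blue; 420x560 float32, mm along the optical axis (not along the pixel's ray), 0 where there is no reading.
- bot.camera_model(name): a dict with "fx", "fy", "cx", "cy" (pixels), "position" and "rotation" of the camera in the world. Camera axes: x right, y down, z forward; pixel columns grow to the right and rows downward; lengths in mm; the calibration is good to about 2 mm. A picture is of the moment at which its call begins. camera_model takes no time and is no camera call.
- bot.close_job(): hands the job in, once; it reports no verdict.
Trained networks look in the newest picture that a camera, given by its name, has taken for a name from the list of things; names that differ only in an ending like _2 or _b are one class to them, and where a whole thing is asked for, a point or a joint stands for the part that bears it (a point fixed in the world has none). Each returns a list of dicts, best first, with "conf" (0 to 1); they miss things now and then, are a little off and sometimes report something else, mostly with a low value. They report only what shows in the picture. A call takes as long as a camera call. They do not tell look-alikes from the thing itself.
- bot.find_in(camera, label): "bbox" ([left, top, width, height] in pixels, round what is visible of it).
- bot.spot_point(camera, label): "point" ([column, row] in pixels: a listed point, or the origin of a listed thing).
The state is a dict: "time": time; "joint_positions": joint angles; "dq": joint speeds; "tau": joint torques, N m; "tool_pos": TCP position; "tcp_rot": TCP orientation; "contact_force": force on the tool from outside, world axes, zero at the start; "moment": the same for the moment, N m; "grip_width": finger opening in mm.
Only numpy, scipy, OpenCV 4.12 (cv2) and the standard library are available. Lean on these libraries where they do the work, as an engineer would, in place of code of your own. Each camera call takes 0.05 s, during which the arm holds its last target.

### The job

Lock the small analyser for transport: take the hitch pin from its parking block, push it down through the cross hole of the locking shaft until its shoulder sits on the shaft, then swing its sprung loop down over the shaft's nose until it snaps under and stays, and let go. Feel for the hole gently and never force the pin or the shaft: 35 N is too much. Leave the tube rack, the canister and the tub where they stand.

Things in the scene. Friction and masses are not known exactly. Their poses are not given: they have to be found in the camera images.
- bracket: Fixed travel-lock bracket on a dark base plate, with a small blue and white analyser (220 mm wide, top 143 mm above the bench) behind its grey upright (top at 136 mm, near face at x = -84 mm, round bush to x = -74 mm). A steel shaft leaves the upright level along the bracket's +x. Origin on the bench straight below the nominal hole axis, z up.
- hole_nominal (a point): Nominal centre of the mouth of the shaft's vertical cross hole (13.6 mm diameter, 1.5 mm chamfer, right through), on the top face of the shaft's flat tongue, 111 mm above the bench. The shaft, hole and nose together sit up to 11 mm inwards (-x) or outwards (+x) of nominal along the bracket's x: NOT measured, find the hole by feel or by eye. No offset in y. The shaft is stiff.
- nose_nominal (a point): Nominal tip of the shaft's nose, 33 mm from the hole axis (same unmeasured offset as the hole). The tongue is 30 mm wide, 22 mm thick, starts 38 mm behind the hole axis and ends 22 mm ahead of it; the nose, 6 mm in radius and full width, stands on the upper 12 mm of its end. Below the nose, beside the tongue and ahead of it there is free space.
- pin: Loose steel hitch pin, about 150 g, upright in the block at first. Origin on its axis under the shoulder; z up, x to the loop's side. Below: round shank, 12 mm diameter, 52 mm long, its last 5 mm tapering to 9 mm. Above: shoulder disc 26 mm wide, 6 mm thick, then a grip post. In the hole its x must point along the bracket's +x within 5 degrees, so that the loop straddles the tongue.
- pin_grip (a point): Point in the pin's grip post, 46 mm above the origin of the pin. The post is 14 mm (pin x) by 16 mm (pin y) and runs from 6 to 62 mm above the origin. Grip its two y faces here from above, fingertips no lower than 23 mm above the origin, to stay clear of the loop's arms.
- pin_tip (a point): The lower end of the pin's shank, on its axis, 52 mm below the shoulder.
- loop (a joint): Loop angle in rad about the hinge (along pin y, 10 mm above the pin's origin): 0 = open, arms rising 30 degrees above level on the pin's +x side, held by a light spring; grows as it swings down, 0.52 = level. With the pin seated its bar meets the nose at about 0.85, snaps past it by 1.2 and stays near 1.2 (closed). Let go sooner, it springs open.
- loop_tab (a point): Top of the loop's push tab, 55 mm from the hinge axis. Two arms 44 mm apart carry a 6 mm cross bar 37 mm from the hinge axis; the tab, 24 mm wide, runs on from 37 to 65 mm. Press the tab down from above, keeping 36 mm or more from the pin's axis to clear the nose. Riding over the nose stretches the loop 3.4 mm against its spring (5.5 N per mm): some 3 to 6 N on the tab.
- block: Fixed white parking block 70 x 70 x 66 mm with a vertical 16 mm hole through its middle in which the pin stands, the shoulder on the block's top. Origin at the centre of its underside.
- tube_rack: Bystander: white rack 130 x 85 x 45 mm with capped tubes up to 93 mm high. Origin at the centre of its underside.
- canister: Bystander: white canister, 90 mm in diameter, 150 mm high. Origin at the centre of its underside.
- tub: Bystander: open orange tub, 84 mm in diameter, 70 mm high. Origin at the centre of its underside.
Mind the look-alikes: they are no part of the job. Of the things that look like the pin, the largest one is meant.

How it is judged:
By the outcome, as a careful person would: the job done as asked, in the order asked, and still so for the second after the job is handed in, with the robot touching nothing.
It also fails if it takes over 67 s, if anything falls off the work surface, if the arm or the gripper's body presses on something with over 40 N, if the wrist force passes 120 N, or if a joint passes its speed limit or range.

## Working session

There is one attempt and no reset: what is moved stays moved. The work goes in short steps, Python scripts to look and compute and a shell command to move; the robot and the scene stay as the last step left them, time stands still between calls to the robot, and variables do not carry over. Pictures are saved under pics/ and viewed, and the job is handed in when it is done.

```bash
mkdir -p pics; ls
cat > h.py <<'E'
import numpy as np, cv2
from plant import bot
def cam(n):
    m=bot.camera_model(n); return m
def snap(n,f=None):
    p,d=bot.capture(n)
    if f: cv2.imwrite('pics/'+f+'.png',cv2.cvtColor(p,cv2.COLOR_RGB2BGR))
    return p,d
def toworld(n,u,v,z):
    m=cam(n); R=np.array(m['rotation']); t=np.array(m['position'])
    return t+R@np.array([(u-m['cx'])/m['fx']*z,(v-m['cy'])/m['fy']*z,z])
def atz(n,u,v,Z):
    m=cam(n); R=np.array(m['rotation']); t=np.array(m['position'])
    r=R@np.array([(u-m['cx'])/m['fx'],(v-m['cy'])/m['fy'],1]); return t+r*(Z-t[2])/r[2]
def proj(n,P):
    m=cam(n); R=np.array(m['rotation']); t=np.array(m['position'])
    c=R.T@(np.array(P,float)-t); return np.array([m['cx']+m['fx']*c[0]/c[2],m['cy']+m['fy']*c[1]/c[2]])
E
python3 - <<'E'
from h import *
np.set_printoptions(precision=3,suppress=True)
for n in('side','top'):
    p,d=snap(n,n+'0'); np.save(n+'0d.npy',d); m=cam(n); print(n,m)
    for l in('bracket','pin','block'): print(l,[(r['bbox'],round(r['conf'],2)) for r in bot.find_in(n,l)])
    for l in('hole_nominal','nose_nominal','pin_grip','pin','loop_tab','block','bracket'): print(l,[(np.round(r['point'],1),round(r['conf'],2)) for r in bot.spot_point(n,l)])
o=bot.get_obs(); print(o)
E
```

```text
pics
side {'fx': 442.10683126752235, 'fy': 442.10683126752235, 'cx': 276.24490143758163, 'cy': 206.73949545967457, 'position': array([404.718, 834.536, 665.949]), 'rotation': array([-2.122, -0.014, -3.031])}
bracket [([133.4, 242.8, 153.0, 163.6], 0.75)]
pin [([267.9, 230.5, 20.8, 22.1], 0.64), ([269.8, 176.1, 23.5, 18.7], 0.61), ([296.9, 183.0, 3.9, 2.0], 0.52)]
block [([262.0, 185.9, 27.7, 40.2], 0.72)]
hole_nominal [(array([239.7, 254. ]), 0.68)]
nose_nominal [(array([249. , 245.5]), 0.78)]
pin_grip [(array([265.9, 247.1]), 0.71), (array([278.5, 187.4]), 0.47)]
pin [(array([274.1, 193.8]), 0.78), (array([279.3, 239.5]), 0.63), (array([286.3, 185. ]), 0.52), (array([250.3, 245.3]), 0.16)]
loop_tab [(array([289.3, 180.8]), 0.6), (array([279.7, 248.6]), 0.4)]
block [(array([279.4, 213.5]), 0.6)]
bracket [(array([246.1, 293. ]), 0.61)]
top {'fx': 429.81519350161057, 'fy': 429.81519350161057, 'cx': 277.7367445153763, 'cy': 208.22368414056203, 'position': array([331.528, -60.625, 902.158]), 'rotation': array([-2.913,  0.003, -1.639])}
bracket [([25.5, 139.2, 171.0, 121.0], 0.89)]
pin [(
[... 430 characters left out ...]
22.4]), 0.71), (array([281.7, 228. ]), 0.62)]
loop_tab [(array([353.5, 221.9]), 0.72), (array([385.3, 213.3]), 0.47), (array([259.3, 231.8]), 0.46), (array([336.3, 215.2]), 0.29)]
block [(array([334.4, 216.7]), 0.9)]
bracket [(array([185.4, 214.9]), 0.58)]
{'time': 1.1, 'joint_positions': array([-1.374,  0.342,  1.524,  0.   ,  1.275, -0.146]), 'dq': array([-0.001,  0.002,  0.002,  0.002,  0.   , -0.   ]), 'tau': array([ -0.   , -43.114, -24.448,   0.072,   0.048,   0.   ]), 'tool_pos': array([ 176.498, -494.488,  197.957]), 'tcp_rot': array([ 1.436,  1.571, -1.363]), 'contact_force': array([ 0.347, -0.403, -0.298]), 'moment': array([-0.027,  0.009,  0.008]), 'grip_width': 91.57998641854194}
```

Run:
```python
s=open('h.py').read()
s=s.replace("R=np.array(m['rotation'])","R=RR.from_euler('xyz',m['rotation']).as_matrix()").replace("import numpy as np, cv2","import numpy as np, cv2\nfrom scipy.spatial.transform import Rotation as RR")
open('h.py','w').write(s)
import cv2
for n in('side','top'):
    im=cv2.imread(f'pics/{n}0.png'); cv2.imwrite(f'pics/{n}0x.png',cv2.resize(im,(800,600),interpolation=cv2.INTER_CUBIC))
```

```text
(no output)
```

View pics/side0.png

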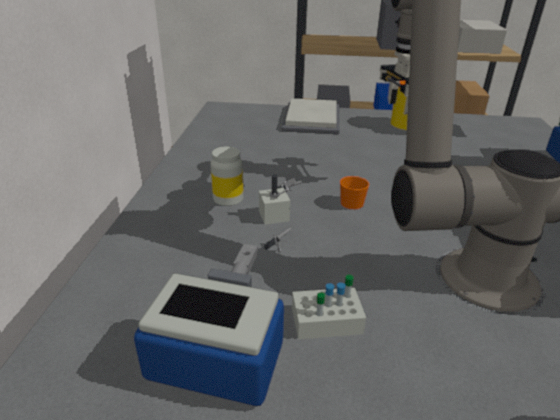

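View pics/top0.png

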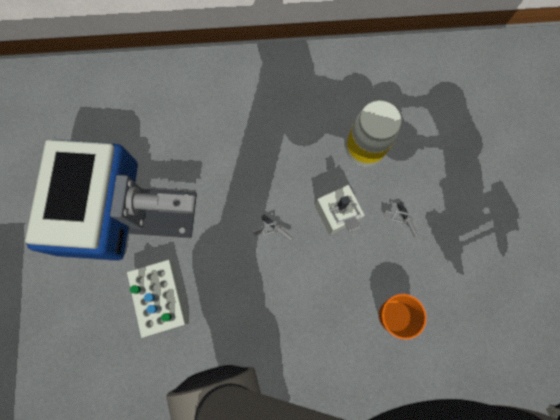

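Run:
```python
import cv2,numpy as np
a=cv2.imread('pics/top0.png')
x=cv2.resize(a[155:275,100:210],None,fx=5,fy=5,interpolation=cv2.INTER_CUBIC)
y=cv2.resize(a[170:250,300:380],None,fx=7,fy=7,interpolation=cv2.INTER_CUBIC)
cv2.imwrite('pics/t1.png',x);cv2.imwrite('pics/t2.png',y)
b=cv2.imread('pics/side0.png')
cv2.imwrite('pics/s1.png',cv2.resize(b[165:290,200:310],None,fx=4.8,fy=4.8,interpolation=cv2.INTER_CUBIC))
```

```text
(no output)
```

View pics/t1.png

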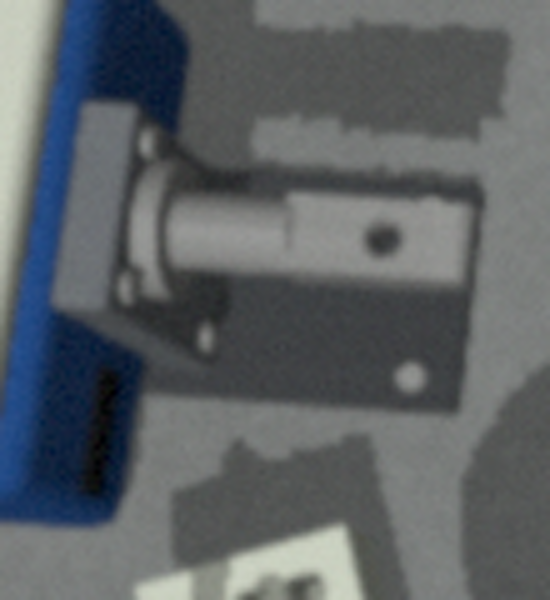

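View pics/t2.png

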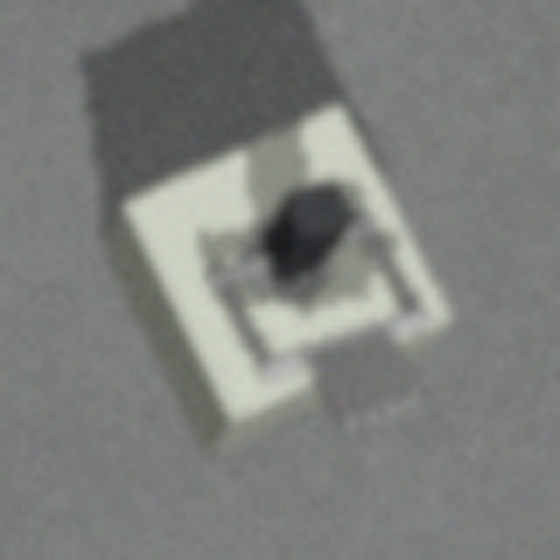

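View pics/s1.png

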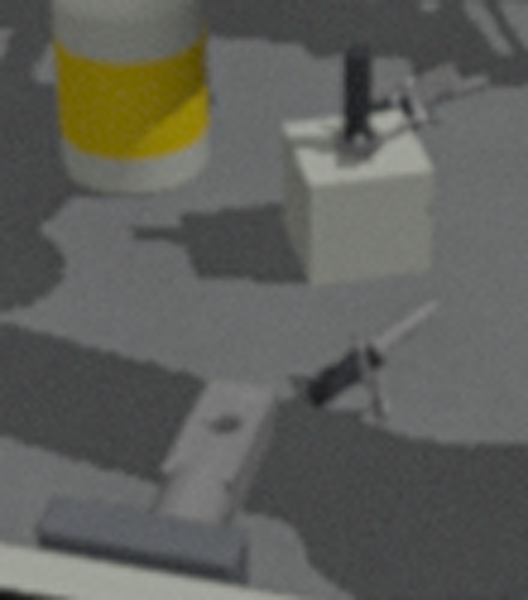

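Run:
```python
from h import *
np.set_printoptions(precision=1,suppress=True)
dt=np.load('top0d.npy');ds=np.load('side0d.npy')
T=lambda x,y,Z:atz('top',x/5+99.6,y/5+154.6,Z)
print('hole top',T(383,240,111),'side',atz('side',226/4.8+199.6,424/4.8+164.6,111))
for q in[(290,190),(475,205),(285,278),(462,285)]:print('tongue',T(*q,111))
for q in [(95,100),(140,105),(58,305),(100,310)]:print('upright top',T(*q,136))
for q in [(480,185),(458,410),(410,378),(207,337)]:print('base',T(*q,8))
c=[atz('top',x/7+299.6,y/7+169.6,66) for x,y in[(340,100),(125,205),(232,425),(452,318)]]
print('block',*c,np.mean(c,0),[np.linalg.norm(c[i]-c[(i+1)%4]) for i in range(4)])
e=(c[3]-c[0])+(c[2]-c[1]);print('yaw',np.degrees(np.arctan2(e[1],e[0])))
print('post top',atz('top',324/7+299.6,210/7+169.6,128),'tabs',atz('top',370/7+299.6,375/7+169.6,66+10+28))
for l in[(285,365),(412,325),(215,265),(370,235)]:print('arm',atz('top',l[0]/7+299.6,l[1]/7+169.6,95 if l[1]>300 else 78))
def cl(d,n,box,zr):
    v,u=np.mgrid[box[1]:box[3],box[0]:box[2]];P=[]
    m=cam(n);R=RR.from_euler('xyz',m['rotation']).as_matrix()
    z=d[v,u]; X=np.stack([(u-m['cx'])/m['fx']*z,(v-m['cy'])/m['fy']*z,z],-1)@R.T+m['position']
    s=(z>0)&(X[...,2]>zr[0])&(X[...,2]<zr[1]); return X[s]
P=cl(dt,'top',(315,180,375,240),(112,140));print('post pts top',len(P),P.mean(0),P.max(0))
P=cl(ds,'side',(255,170,300,205),(90,135));print('post side',len(P),P.mean(0),P.min(0),P.max(0))
P=cl(dt,'top',(312,183,368,236),(60,70));print('blk',len(P),P.mean(0),P.min(0),P.max(0))
P=cl(dt,'top',(120,180,205,220),(105,116));
print('shaft',len(P),P[:,2].mean(),P.min(0),P.max(0)); r=cv2.fitLine(P[:,:2].astype(np.float32),cv2.DIST_HUBER,0,.01,.01).ravel();print(r,np.degrees(np.arctan2(r[1],r[0])))
P=cl(dt,'top',(105,160,140,235),(133,139));print('upr',len(P)); r=cv2.fitLine(P[:,:2].astype(np.float32),cv2.DIST_HUBER,0,.01,.01).ravel();print(r,np.degrees(np.arctan2(r[1],r[0])))
```

```text
hole top [539.2 121.  111. ] side [536.8 124.2 111. ]
tongue [561.3 156.1 111. ]
tongue [550.5  85.8 111. ]
tongue [526.9 158.1 111. ]
tongue [519.6  91.4 111. ]
upright top [593.9 221.8 136. ]
upright top [590.8 205.  136. ]
upright top [516.3 234.  136. ]
upright top [513.4 218.7 136. ]
base [587.8 102.5   8. ]
base [490.3 114.2   8. ]
base [505.3 134.1   8. ]
base [528.9 219.8   8. ]
block [ 566.  -216.6   66. ] [ 539.1 -151.8   66. ] [ 473.3 -176.2   66. ] [ 499.7 -241.5   66. ] [ 519.5 -196.5   66. ] [np.float64(70.1067180977946), np.float64(70.18243691313151), np.float64(70.44743703825739), np.float64(70.8431839617255)]
yaw -159.52385344441623
post top [ 518.7 -197.6  128. ] tabs [ 477.9 -209.5  104. ]
arm [ 484.  -188.3   95. ]
arm [ 492.7 -224.1   95. ]
arm [ 517.1 -174.2   78. ]
arm [ 522.7 -218.6   78. ]
post pts top 79 [ 517.9 -195.1  124.9] [ 525.9 -187.2  129.2]
post side 169 [ 497.8 -196.4  106.2] [ 461.9 -224.1   90.1] [ 523.8 -176.5  129.1]
blk 844 [ 521.1 -192.3   65. ] [ 474.6 -239.7   60.1] [ 564.2 -151.1   70. ]
shaft 947 110.75610469205594 [513.2  87.7 105. ] [589.8 225.5 116. ]
[  0.1   1.  542.  147.7] 84.51532
upr 533
[  1.    0.  553.8 223.5] 0.936484
```

Run:
```python
from h import *
a=cv2.imread('pics/top0.png')
def rect(cx,cy,Z,f,half=70,s=4):
    # image right = +x? show: col = -y dir, row = -x dir
    w=[(cx+half,cy+half),(cx+half,cy-half),(cx-half,cy-half),(cx-half,cy+half)]
    src=np.float32([proj('top',(x,y,Z)) for x,y in w]);n=2*half*s
    H=cv2.getPerspectiveTransform(src,np.float32([[0,0],[n,0],[n,n],[0,n]]))
    im=cv2.warpPerspective(a,H,(n,n),flags=cv2.INTER_CUBIC)
    for k in range(0,2*half,10):
        cv2.line(im,(k*s,0),(k*s,6),(0,0,255));cv2.line(im,(0,k*s),(6,k*s),(0,0,255))
    cv2.imwrite('pics/'+f+'.png',im)
rect(540,130,111,'r111');rect(540,130,8,'r8');rect(505,-197,90,'rpin',45,6)
r=bot.get_obs();R=RR.from_euler('xyz',r['tcp_rot']).as_matrix();print(np.round(R,3))
```

```text
[[ 0.     0.336 -0.942]
 [-0.    -0.942 -0.336]
 [-1.     0.     0.   ]]
```

View pics/r111.png

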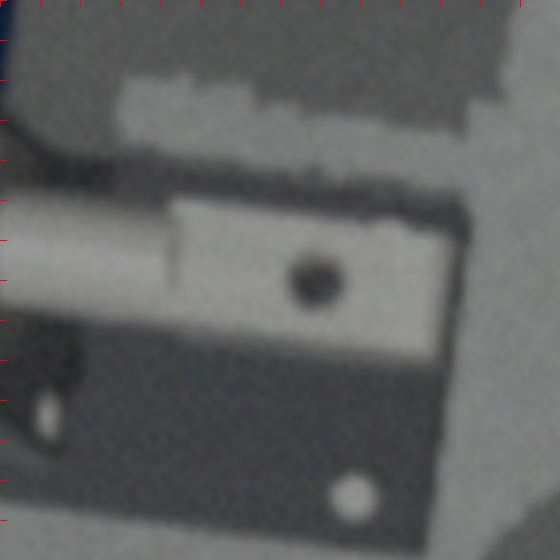

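View pics/r8.png

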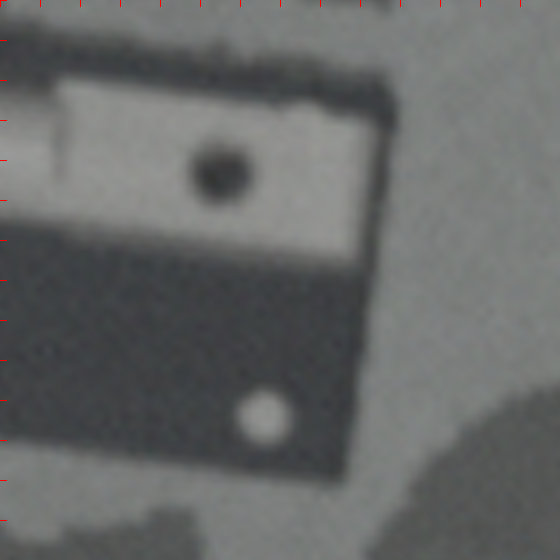

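View pics/rpin.png

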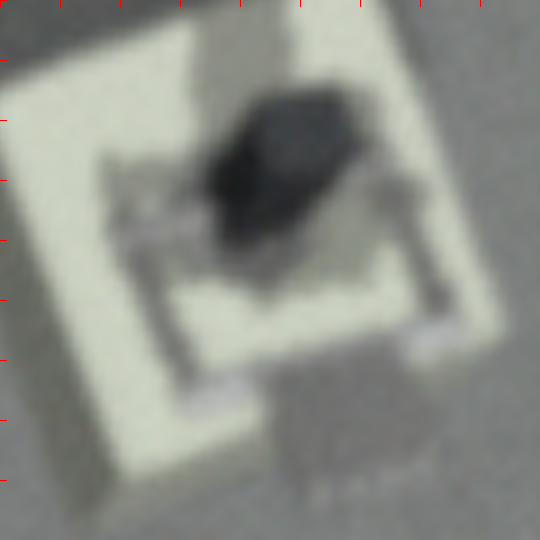

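```bash
python3 -m handwheel '[[[0,-1,-2.6,0],[0,-1,-2.6,0],[0,-1,-2.6,0],[0,-1,-2.6,0],[0,-1,-2.6,0],[0,-1,-2.6,0],[0,-1,-2.6,0],[0,-1,-2.6,0]]]' 1; python3 -m handwheel '[[[0,-1,-2.6,0],[0,-1,-2.6,0],[0,-1,-2.6,0],[0,-1,-2.6,0],[0,-1,-2.6,0],[0,-1,-2.6,0],[0,-1,-2.6,0],[0,0,0,0.047]]]'
cat >> h.py <<'E'
def go(P,yaw=None):
    "report rows: remaining shift in tool cm (x,y,z) to bring TCP to P"
    o=bot.get_obs();R=RR.from_euler('xyz',o['tcp_rot']).as_matrix()
    print('pos',np.round(o['tool_pos'],1),'F',np.round(o['contact_force'],1),'M',np.round(o['moment'],2),'w',round(o['grip_width'],1),'t',o['time'],'yhead',np.round(np.degrees(np.arctan2(R[1,1],R[0,1])),2),'down',np.round(R[:,0],3))
    print('shift cm',np.round(R.T@(np.array(P)-o['tool_pos'])/10,2))
E
python3 -c "
from h import *
go((519.5,-196.5,198))"
```

```text
time: 1.77
tool_pos: [346.4, -348.2, 198.1]
tcp_rot: [1.764, 1.57, -1.035]
contact_force: [0.9, -0.1, 0.2]
grip_width: 92.0
time: 2.43
tool_pos: [496.3, -219.0, 197.8]
tcp_rot: [-2.876, 1.569, 0.565]
contact_force: [-1.2, 0.3, 0.1]
grip_width: 91.7
pos [ 496.3 -219.   197.8] F [-1.2  0.3  0.1] M [-0.04  0.04 -0.02] w 91.7 t 2.4333 yhead -72.84 down [ 0.002  0.001 -1.   ]
shift cm [-0.01 -1.46 -2.88]
```

```bash
python3 -m handwheel '[[[0,-0.75,-1.5,0],[0,-0.7,-1.4,0],[2,0,0,0],[2,0,0,0],[1,0,0,0],[0,0,0,0],[0,0,0,0]]]'; python3 -c "
from h import *
for n in('side','top'):
    snap(n,n+'1'); a=cv2.imread('pics/'+n+'1.png'); b=a[160:270,290:400] if n=='top' else a[130:240,220:330]
    cv2.imwrite('pics/'+n+'1c.png',cv2.resize(b,None,fx=5,fy=5,interpolation=2))
go((519.5,-196.5,93))"
```

```text
time: 3.02
tool_pos: [516.8, -199.9, 147.9]
tcp_rot: [-0.706, 1.57, 2.731]
contact_force: [-0.9, 0.5, 0.3]
grip_width: 91.7
pos [ 517.5 -200.3  149.1] F [0.5 0.1 0.8] M [-0.03 -0.   -0.03] w 91.8 t 3.1167 yhead -73.07 down [ 0.002 -0.001 -1.   ]
shift cm [ 5.61 -0.31 -0.3 ]
```

View pics/side1c.png

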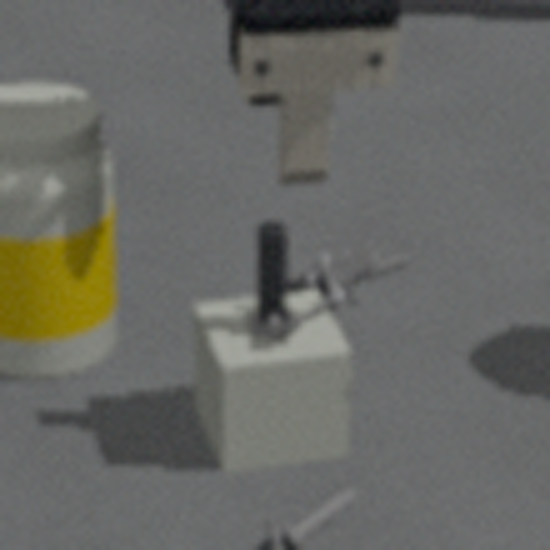

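View pics/top1c.png

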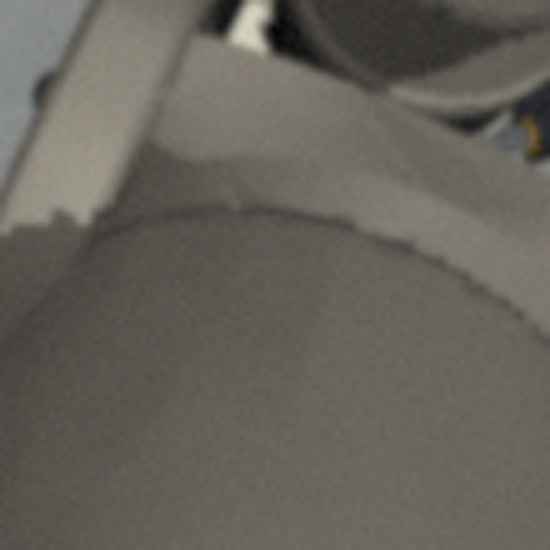

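```bash
python3 -c "
from h import *
o=bot.get_obs();R=RR.from_euler('xyz',o['tcp_rot']).as_matrix();p=o['tool_pos']
f=lambda P:np.round((proj('side',P)-[220,130])*5+2,0)
for s in(-46,-65): print('finger',f(p+R@[0,s,-9.5]),f(p+R@[0,s,9.5]))
for z in(72,128): print('post',f((519.5,-196.5,z)))
print('tab',f((519.5+55*.866*np.cos(np.radians(-163)),-196.5+55*.866*np.sin(np.radians(-163)),76+27.5)))
"
```

```text
finger [272. 227.] [309. 224.]
finger [279. 244.] [316. 241.]
post [268. 316.]
post [269. 224.]
tab [356. 258.]
```

```bash
python3 -m handwheel '[[[1,-0.15,-0.15,0],[1.2,-0.1,-0.1,0],[1.2,0,0,0],[1,0,0,0],[0.7,0,0,0],[0.5,0,0,0],[0,0,0,0],[0,0,0,0]]]'; python3 -c "
from h import *
snap('side','side2'); a=cv2.imread('pics/side2.png'); b=a[130:240,220:330]
cv2.imwrite('pics/side2c.png',cv2.resize(b,None,fx=5,fy=5,interpolation=2))
go((519.5,-196.5,93))"
```

```text
time: 3.78
tool_pos: [518.7, -196.8, 92.0]
tcp_rot: [2.093, 1.571, -0.753]
contact_force: [0.6, -0.4, 0.5]
grip_width: 91.5
pos [ 518.9 -196.9   92.3] F [0.2 0.1 0. ] M [ 0.01 -0.02 -0.02] w 91.5 t 3.8333 yhead -73.06 down [ 0.001 -0.001 -1.   ]
shift cm [-0.07 -0.02 -0.07]
```

View pics/side2c.png

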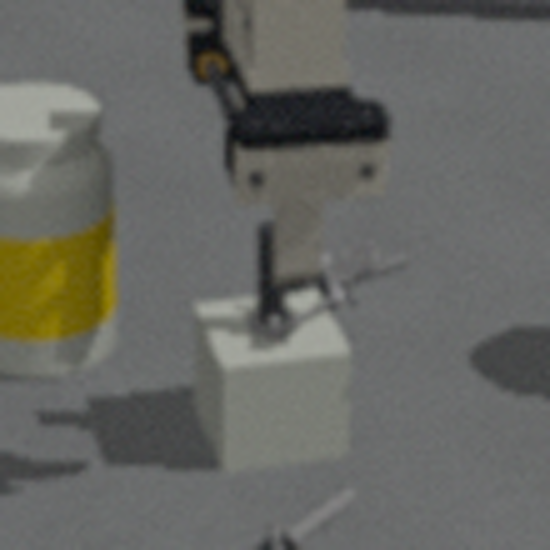

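```bash
python3 -c "
from h import *
o=bot.get_obs();R=RR.from_euler('xyz',o['tcp_rot']).as_matrix();p=o['tool_pos']
f=lambda P:np.round((proj('side',P)-[220,130])*5+2,0)
for s in(-46,-65):
  for x in(0,-15,-40): print('finger',s,x,f(p+R@[x,s,-9.5]),f(p+R@[x,s,9.5]))
for z in(72,100,128): print('post',[f((519.5+a,-196.5,z)) for a in(-8,0,8)])
for s in ('side',):
  p,d=bot.capture(s);np.save('side2d.npy',d)
v,u=np.mgrid[130:240,220:330];z=d[v,u];m=cam('side');RRm=RR.from_euler('xyz',m['rotation']).as_matrix()
X=np.stack([(u-m['cx'])/m['fx']*z,(v-m['cy'])/m['fy']*z,z],-1)@RRm.T+m['position']
for r in range(35,66,3):
  print(r+130,[(c+220,*np.round(X[r,c]).astype(int)) for c in (52,53,56,58,60,62,64)])
"
```

```text
finger -46 0 [267. 327.] [303. 324.]
finger -46 -15 [268. 302.] [304. 299.]
finger -46 -40 [268. 259.] [305. 256.]
finger -65 0 [274. 345.] [310. 342.]
finger -65 -15 [274. 320.] [311. 317.]
finger -65 -40 [275. 276.] [312. 274.]
post [array([282., 317.]), array([268., 316.]), array([253., 315.])]
post [array([283., 272.]), array([268., 271.]), array([253., 270.])]
post [array([284., 225.]), array([269., 224.]), array([254., 223.])]
165 [(272, np.int64(513), np.int64(-108), np.int64(199)), (273, np.int64(511), np.int64(-107), np.int64(200)), (276, np.int64(504), np.int64(-110), np.int64(199)), (278, np.int64(499), np.int64(-113), np.int64(197)), (280, np.int64(494), np.int64(-112), np.int64(198)), (282, np.int64(490), np.int64(-112), np.int64(199)), (284, np.int64(485), np.int64(-113), np.int64(198))]
168 [(272, np.int64(513), np.int64(-106), np.int64(192)), (273, np.int64(511), np.int64(-111), np.int64(190)), (276, np.int64(504), np.int64(-108), np.int64(192)), (278, np.int64(499), np.int64(-108), np.int64(192)), (280, np.int64(494), np.int64(-111), np.int64(191)), (282, np.int64(49
[... 2744 characters left out ...]
87), np.int64(80)), (273, np.int64(519), np.int64(-189), np.int64(79)), (276, np.int64(511), np.int64(-189), np.int64(79)), (278, np.int64(507), np.int64(-206), np.int64(70)), (280, np.int64(503), np.int64(-215), np.int64(66)), (282, np.int64(494), np.int64(-179), np.int64(87)), (284, np.int64(492), np.int64(-219), np.int64(64))]
195 [(272, np.int64(521), np.int64(-185), np.int64(72)), (273, np.int64(519), np.int64(-185), np.int64(72)), (276, np.int64(510), np.int64(-176), np.int64(78)), (278, np.int64(504), np.int64(-175), np.int64(79)), (280, np.int64(501), np.int64(-198), np.int64(66)), (282, np.int64(496), np.int64(-201), np.int64(65)), (284, np.int64(490), np.int64(-201), np.int64(65))]
```

```bash
python3 -m handwheel '[[[-0.1,0,0,0],[0,0,0,0],[0,0,0,0],[0,0,0,0],[0,0,0,0],[0,0,0,0],[0,0,0,0],[0,0,0,0]]]' 0;python3 -m handwheel '[[[0,0,0,0],[0,0,0,0]]]'; python3 -c "
from h import *
snap('side','side3'); a=cv2.imread('pics/side3.png'); b=a[130:240,220:330]
cv2.imwrite('pics/side3c.png',cv2.resize(b,None,fx=5,fy=5,interpolation=2))
go((519.5,-196.5,93))"
```

```text
time: 4.55
tool_pos: [518.6, -196.7, 92.9]
tcp_rot: [1.196, 1.571, -1.65]
contact_force: [0.6, -0.1, -0.5]
grip_width: 43.0
time: 4.72
tool_pos: [518.6, -196.7, 92.9]
tcp_rot: [1.875, 1.571, -0.97]
contact_force: [-0.2, 0.3, -0.3]
grip_width: 29.6
pos [ 518.6 -196.7   92.9] F [-0.3  0.1  0.5] M [ 0.01 -0.    0.02] w 26.0 t 4.7667 yhead -73.05 down [ 0. -0. -1.]
shift cm [-0.01  0.01 -0.1 ]
```

View pics/side3c.png

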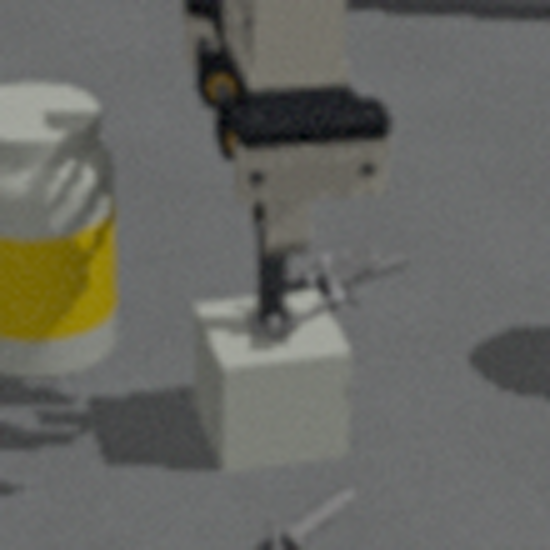

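```bash
python3 -m handwheel '[[[0,0,0,0],[0,0,0,0],[0,0,0,0],[0,0,0,0]]]'; python3 -m handwheel '[[[-0.2,0,0,0],[-0.4,0,0,0],[-0.6,0,0,0],[0,0,0,0],[0,0,0,0]]]'; python3 -c "
from h import *
snap('side','side4'); a=cv2.imread('pics/side4.png'); b=a[130:240,220:330]
cv2.imwrite('pics/side4c.png',cv2.resize(b,None,fx=5,fy=5,interpolation=2))
go((519.5,-196.5,93))"
```

```text
time: 5.1
tool_pos: [518.6, -196.7, 92.9]
tcp_rot: [1.651, 1.571, -1.195]
contact_force: [-0.2, -0.0, 0.3]
grip_width: 15.2
time: 5.52
tool_pos: [518.9, -196.8, 105.5]
tcp_rot: [2.316, 1.569, -0.529]
contact_force: [1.4, 0.1, -1.4]
grip_width: 14.9
pos [ 518.7 -196.7  105.2] F [-0.7 -0.3 -2.1] M [ 0.05  0.07 -0.04] w 15.5 t 5.5667 yhead -73.05 down [ 0.001 -0.    -1.   ]
shift cm [ 1.22  0.   -0.09]
```

View pics/side4c.png

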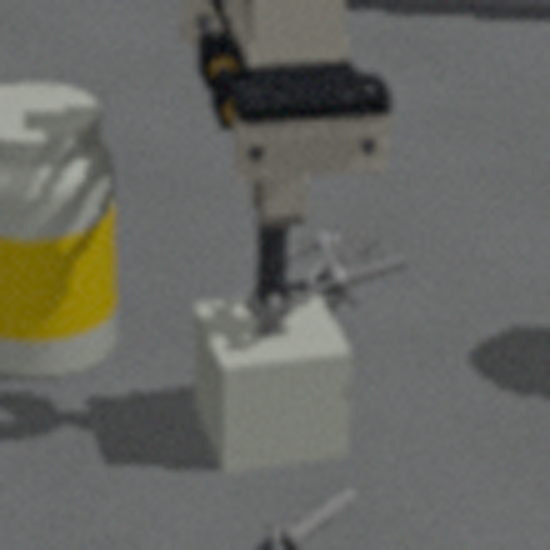

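```bash
python3 -m handwheel '[[[-1,0,0,0],[-2,0,0,0],[-2.5,0,0,0],[-2.5,0,0,0],[-2,0,0,0],[0,-1,-0.3,0],[0,-2,-0.8,0],[0,-2.5,-0.94,0]]]'; python3 -m handwheel '[[[0,-2.5,-0.94,0],[0,-2.5,-0.94,0],[0,-2.5,-0.94,0],[0,-2.5,-0.94,0],[0,-2.5,-0.94,0],[0,-2.5,-0.94,0],[0,-2.5,-0.94,0],[0,-2.5,-0.94,0]]]';  python3 -m handwheel '[[[0,-2.4,-0.94,0],[0,-1.5,-0.6,0],[0,-0.5,-0.2,0],[0,0,0,-0.12],[0,0,0,-0.12],[0,0,0,-0.12],[0,0,0,-0.12],[0,0,0,-0.12]]]'; python3 -m handwheel '[[[0,0,0,-0.12],[0,0,0,-0.12],[0,0,0,-0.12],[0,0,0,-0.12],[0,0,0,-0.069],[0,0,0,0]]]';  python3 -c "
from h import *
go((539,122,205))"
```

```text
time: 6.23
tool_pos: [521.6, -138.0, 204.6]
tcp_rot: [0.324, 1.571, -2.524]
contact_force: [0.2, 0.6, -3.0]
grip_width: 15.4
time: 6.9
tool_pos: [534.7, 77.0, 204.2]
tcp_rot: [-0.367, 1.569, 3.07]
contact_force: [-0.6, -0.3, -0.2]
grip_width: 15.4
time: 7.57
tool_pos: [538.9, 121.8, 204.3]
tcp_rot: [-0.555, 1.569, -2.795]
contact_force: [-0.3, 0.0, -2.1]
grip_width: 15.3
time: 8.07
tool_pos: [539.0, 121.7, 204.4]
tcp_rot: [-1.066, 1.57, -2.761]
contact_force: [0.2, -0.2, -1.3]
grip_width: 15.4
pos [539.  121.7 204.4] F [ 0.2 -0.2 -1.3] M [-0.05 -0.08 -0.01] w 15.4 t 8.0667 yhead -7.11 down [-0.001 -0.    -1.   ]
shift cm [-0.06 -0.   -0.03]
```

Now compare pin and hole in both views.

```bash
python3 -c "
from h import *
for n in('side','top'):
    p,d=snap(n,n+'5'); np.save(n+'5d.npy',d); a=cv2.imread('pics/'+n+'5.png'); b=a[150:260,120:230] if n=='top' else a[180:300,190:300]
    cv2.imwrite('pics/'+n+'5c.png',cv2.resize(b,None,fx=5,fy=5,interpolation=2))
f=lambda P:np.round((proj('side',P)-[190,180])*5+2,0)
o=bot.get_obs()['tool_pos']
for z in(126,131,178,184,200): print(z,f((o[0],o[1],z)))
"
```

```text
126 [280. 333.]
131 [280. 323.]
178 [277. 227.]
184 [277. 215.]
200 [276. 180.]
```

View pics/side5c.png

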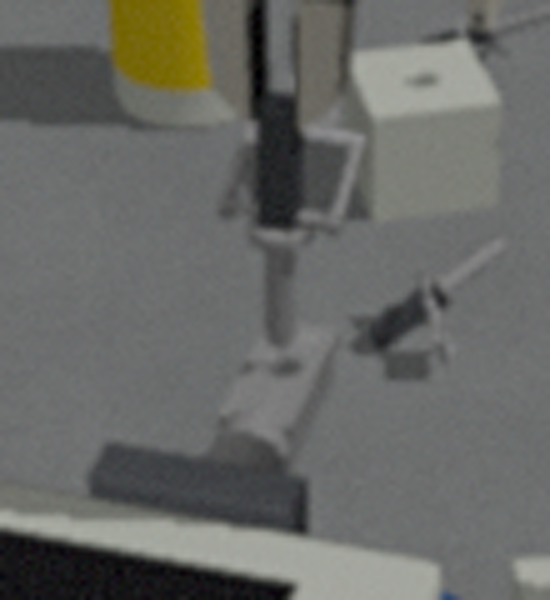

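View pics/top5c.png

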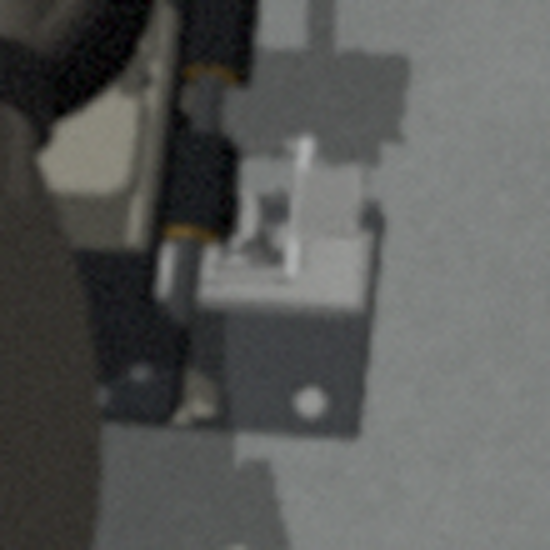

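```bash
python3 -c "
from h import *
a=cv2.imread('pics/side5.png'); b=a[222:264,225:267]
cv2.imwrite('pics/side5z.png',cv2.resize(b,None,fx=14,fy=14,interpolation=cv2.INTER_CUBIC))
g=cv2.cvtColor(a,cv2.COLOR_BGR2GRAY)
for r in range(228,262): print(r,g[r,238:258])
f=lambda P:np.round(proj('side',P),2)
o=bot.get_obs()['tool_pos']
for z in(126,131,150,178,111): print(z,f((o[0],o[1],z)))
print(f((o[0]+5,o[1],111)),f((o[0],o[1]+5,111)))
"
```

```text
228 [110 101  89  84  87  95  99 104 105 104 107 107  97  91 101 112 110 109
 108 108]
229 [108 104  99  94  84  79  83  85  87  89  96 102 103 104 109 115 112 111
 112 112]
230 [108 111 108 106  97  80  75  77  80  77  86 101 108 110 109 111 111 111
 111 108]
231 [105 112 113 114 103  84  76  76  76  73  81  96 110 110 112 110 107 111
 112 112]
232 [109 109 113 110 104  86  77  80  74  72  80  99 110 108 109 112 114 109
 110 112]
233 [108 109 110 110 104  82  76  78  74  73  83 102 110 111 109 111 109 110
 112 112]
234 [107 107 111 111 103  85  76  77  73  72  84 104 107 112 109 109 109 109
 112 110]
235 [109 108 110 110 102  81  79  81  83  83  94 104 108 108 109 108 110 112
 114 112]
236 [110 110 110 110 102  82  76  80  84  92  99 109 108 110 111 111 112 111
 111 111]
237 [107 109 109 109 101  84  75  82  87  93 100 109 111 113 112 113 111 113
 111 111]
238 [108 108 108 105 100  83  76  82  87  93 102 106 111 111 110 114 113 111
 112 111]
239 [108 107 108 109 102  85  78  82  88  92 102 110 111 110 111 114 111 111
 111 112]
240 [110 109 109 109  99  84  76  85  88  95  98 105 110
[... 1287 characters left out ...]
06 107 112 116 121 124 113 102  90  96
 100 110]
256 [122 123 123 123 122 121 123 120 122 123 123 123 123 118 108  95  93  94
 102 110]
257 [123 123 121 120 120 121 124 125 123 123 123 121 120 116 108  93  90  98
 105 110]
258 [121 124 124 122 122 121 124 125 125 121 124 121 121 112  97  97  93 103
 108 112]
259 [123 121 119 124 121 124 125 125 122 120 121 122 118 106  94  93  96 102
 109 111]
260 [122 120 123 121 120 125 124 125 124 124 123 119 112  99  92  96 102 108
 111 109]
261 [121 120 118 121 123 126 127 125 122 122 122 116 104  93  97  96 108 109
 114 110]
126 [245.55 246.28]
131 [245.5 244.3]
150 [245.29 236.64]
178 [244.97 225.04]
111 [245.72 252.17]
[243.31 251.98] [245.3  253.66]
```

View pics/side5z.png

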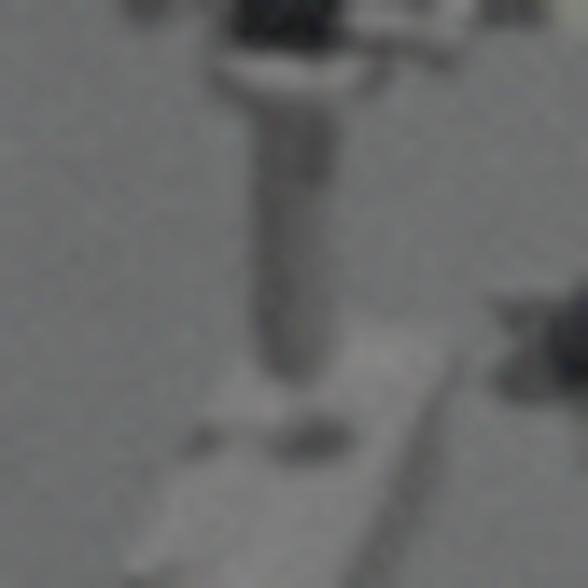

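```bash
python3 -m handwheel '[[[0.5,-0.18,-0.06,0],[0.4,0,0,0],[0.15,0,0,0],[0,0,0,0],[0,0,0,0]]]'; python3 -c "
from h import *
snap('side','side6');a=cv2.imread('pics/side6.png'); b=a[222:264,225:267]
cv2.imwrite('pics/side6z.png',cv2.resize(b,None,fx=14,fy=14,interpolation=cv2.INTER_CUBIC))
go((537,122.5,180))
o=bot.get_obs()['tool_pos']
for z in(o[2]-26.9-52,111): print(z,proj('side',(o[0],o[1],z)),proj('side',(o[0],o[1]+4.5,z)))
"
```

```text
time: 8.58
tool_pos: [537.7, 123.1, 194.2]
tcp_rot: [-1.117, 1.57, -2.814]
contact_force: [-0.7, 0.2, -0.6]
grip_width: 14.9
pos [537.8 123.1 194.4] F [ 0.7 -0.  -1.1] M [ 0.04 -0.11 -0.05] w 15.4 t 8.6333 yhead -7.23 down [-0. -0. -1.]
shift cm [ 1.44 -0.07  0.07]
115.4620571648334 [246.21188345 250.84409209] [245.83933551 252.1804898 ]
111 [246.25828157 252.58649447] [245.8868961  253.92679808]
```

View pics/side6z.png

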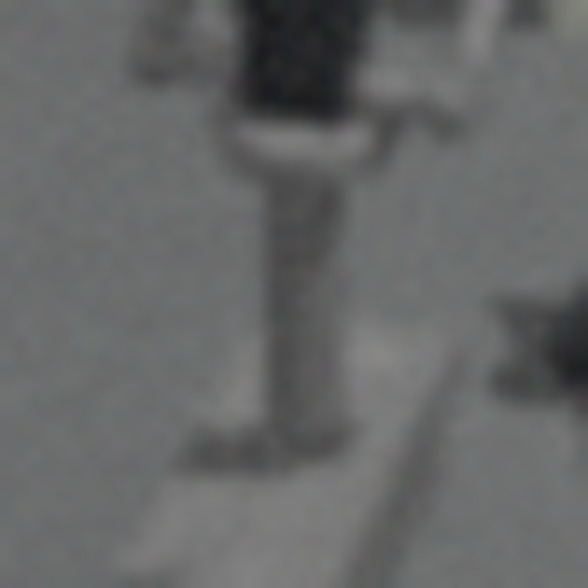

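```bash
python3 -m handwheel '[[[0.15,-0.1,0.0,0],[0.15,0,0,0],[0.15,0,0,0],[0.1,0,0,0],[0,0,0,0]]]'; python3 -m handwheel '[[[0.1,0,0,0],[0.1,0,0,0],[0,0,0,0]]]'; python3 -c "
from h import *
go((537,122.5,180))"
```

```text
time: 9.05
tool_pos: [537.2, 123.3, 189.5]
tcp_rot: [1.726, 1.569, 0.029]
contact_force: [-0.7, -0.7, 2.3]
grip_width: 15.4
time: 9.3
tool_pos: [538.1, 123.3, 189.2]
tcp_rot: [1.765, 1.566, 0.068]
contact_force: [-1.0, -0.1, 13.0]
grip_width: 15.1
pos [538.1 123.3 189.2] F [-1.  -0.1 13. ] M [0.03 0.29 0.  ] w 15.1 t 9.3 yhead -7.22 down [ 0.005  0.    -1.   ]
shift cm [ 0.92 -0.1   0.1 ]
```

```bash
python3 -m handwheel '[[[-0.2,0,0,0],[-0.2,0,0,0],[0,0.2,0,0],[0,0,0,0]]]'; python3 -c "
from h import *
go((539,122.5,180))"; python3 -m handwheel '[[[0.15,0,0,0],[0.1,0,0,0],[0.1,0,0,0],[0,0,0,0]]]';  python3 -c "
from h import *
go((539,122.5,180))"
```

```text
time: 9.63
tool_pos: [538.9, 122.9, 190.5]
tcp_rot: [-1.095, 1.57, -2.792]
contact_force: [0.5, 0.1, -1.8]
grip_width: 15.2
pos [538.9 122.9 190.5] F [ 0.5  0.1 -1.8] M [-0.03 -0.09 -0.01] w 15.2 t 9.6333 yhead -7.22 down [-0. -0. -1.]
shift cm [1.05 0.02 0.04]
time: 9.97
tool_pos: [539.9, 123.1, 189.2]
tcp_rot: [1.759, 1.567, 0.062]
contact_force: [-1.0, 0.5, 10.1]
grip_width: 15.6
pos [539.9 123.1 189.2] F [-1.   0.5 10.1] M [ 0.    0.27 -0.01] w 15.6 t 9.9667 yhead -7.22 down [ 0.004  0.    -1.   ]
shift cm [ 0.92 -0.08  0.07]
```

```bash
python3 -c "
from h import *
for q in((301,150),(290,272),(295.5,211)):
  print(atz('top',q[0]/5+119.6,q[1]/5+149.6,178+10+37*.5+3))
a=cv2.imread('pics/top5.png')[165:215,155:205]
cv2.imwrite('pics/top5z.png',cv2.resize(a,None,fx=12,fy=12,interpolation=cv2.INTER_CUBIC))
a=cv2.imread('pics/side5.png')[195:235,225:275]
cv2.imwrite('pics/side5y.png',cv2.resize(a,None,fx=12,fy=12,interpolation=cv2.INTER_CUBIC))
"
```

```text
[552.80243967  91.71348729 209.5       ]
[510.77962586  96.06263341 209.5       ]
[531.651389    93.90251277 209.5       ]
```

View pics/top5z.png

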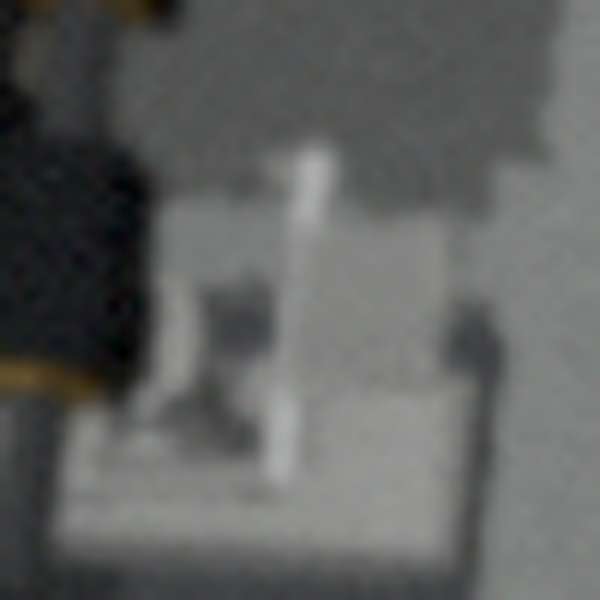

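View pics/side5y.png

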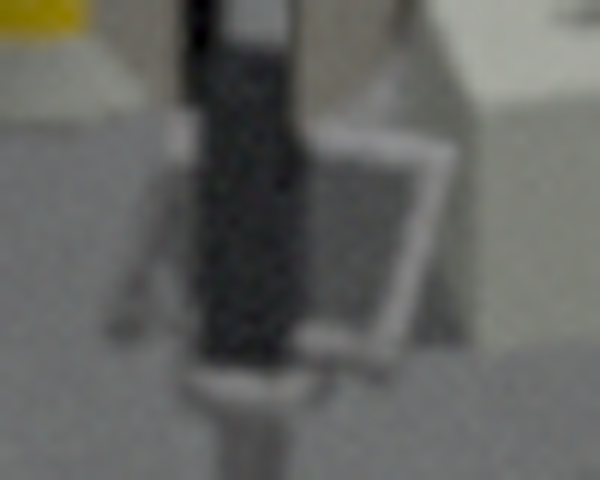

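```bash
python3 -m handwheel '[[[-0.2,0,0,0],[-0.2,0,0,0],[0,-0.1,0.35,0],[0,0,0,0],[0,0,0,0]]]'; python3 -c "
from h import *
go((537.5,119.5,180))"; python3 -m handwheel '[[[0.15,0,0,0],[0.1,0,0,0],[0.1,0,0,0],[0,0,0,0]]]';  python3 -c "
from h import *
go((537.5,119.5,180))"
```

```text
time: 10.38
tool_pos: [537.0, 119.4, 190.9]
tcp_rot: [-1.227, 1.57, -2.924]
contact_force: [-0.2, 0.6, -2.1]
grip_width: 15.2
pos [537.  119.4 190.9] F [-0.2  0.6 -2.1] M [ 0.   -0.09 -0.03] w 15.2 t 10.3833 yhead -7.24 down [-0.001 -0.    -1.   ]
shift cm [ 1.09  0.05 -0.02]
time: 10.72
tool_pos: [537.3, 119.6, 187.5]
tcp_rot: [-0.912, 1.57, -2.609]
contact_force: [0.0, 0.6, -0.9]
grip_width: 15.1
pos [537.3 119.6 187.5] F [ 0.   0.6 -0.9] M [-0.06 -0.16  0.01] w 15.1 t 10.7167 yhead -7.22 down [-0. -0. -1.]
shift cm [0.75 0.02 0.01]
```

Below the previous contact height with no load: it's in the mouth. Continue gently.

```bash
python3 -m handwheel '[[[0.15,0,0,0],[0.15,0,0,0],[0,0,0,0]]]'; python3 -m handwheel '[[[0.15,0,0,0],[0.15,0,0,0],[0,0,0,0]]]'
```

```text
time: 10.97
tool_pos: [537.3, 119.6, 184.6]
tcp_rot: [-0.186, 1.571, -1.882]
contact_force: [2.1, -0.1, -1.3]
grip_width: 15.3
time: 11.22
tool_pos: [537.3, 119.6, 181.6]
tcp_rot: [-0.541, 1.571, -2.238]
contact_force: [1.3, -0.7, -2.0]
grip_width: 15.1
```

```bash
python3 -m handwheel '[[[0.2,0,0,0],[0.2,0,0,0],[0.2,0,0,0],[0.2,0,0,0],[0,0,0,0]]]'; python3 -m handwheel '[[[0.2,0,0,0],[0.3,0,0,0],[0.3,0,0,0],[0.2,0,0,0],[0,0,0,0]]]'; python3 -c "
from h import *
go((537.3,119.6,138))"
```

```text
time: 11.63
tool_pos: [537.2, 119.6, 173.4]
tcp_rot: [-1.045, 1.57, -2.741]
contact_force: [0.4, -0.3, -2.1]
grip_width: 14.8
time: 12.05
tool_pos: [537.2, 119.6, 163.3]
tcp_rot: [-1.016, 1.57, -2.713]
contact_force: [2.2, -1.8, -2.6]
grip_width: 15.0
pos [537.2 119.6 163.3] F [ 2.2 -1.8 -2.6] M [-0.24 -0.55  0.02] w 15.0 t 12.05 yhead -7.22 down [-0. -0. -1.]
shift cm [ 2.53  0.01 -0.  ]
```

```bash
python3 -m handwheel '[[[0.2,0.05,0.03,0],[0.3,0,0,0],[0.3,0,0,0],[0.2,0,0,0],[0,0,0,0]]]'; python3 -m handwheel '[[[0.2,0,0,0],[0.3,0,0,0],[0.3,0,0,0],[0.2,0,0,0],[0,0,0,0]]]'; python3 -c "
from h import *
go((537.3,119.6,138))"
```

```text
time: 12.47
tool_pos: [537.7, 119.2, 153.3]
tcp_rot: [-1.184, 1.57, -2.881]
contact_force: [2.0, -1.8, -2.8]
grip_width: 15.2
time: 12.88
tool_pos: [537.8, 119.2, 143.4]
tcp_rot: [-0.514, 1.571, -2.211]
contact_force: [3.0, -0.8, -2.6]
grip_width: 15.3
pos [537.8 119.2 143.4] F [ 3.  -0.8 -2.6] M [-0.26 -0.79  0.02] w 15.3 t 12.8833 yhead -7.22 down [-0. -0. -1.]
shift cm [ 0.54 -0.06 -0.03]
```

```bash
python3 -m handwheel '[[[0.15,0.05,0,0],[0.15,0,0,0],[0.1,0,0,0],[0,0,0,0]]]'; python3 -m handwheel '[[[0.1,0,0,0],[0,0,0,0]]]';  python3 -c "
from h import *
go((537.3,119.6,138))"
```

```text
time: 13.22
tool_pos: [538.3, 119.2, 139.7]
tcp_rot: [-0.535, 1.571, -2.232]
contact_force: [2.2, -1.6, -1.8]
grip_width: 15.2
time: 13.38
tool_pos: [538.3, 119.2, 138.8]
tcp_rot: [0.121, 1.571, -1.576]
contact_force: [1.8, -1.7, -1.0]
grip_width: 15.2
pos [538.3 119.2 138.8] F [ 1.8 -1.7 -1. ] M [-0.25 -0.68 -0.04] w 15.2 t 13.3833 yhead -7.22 down [-0. -0. -1.]
shift cm [ 0.08 -0.1  -0.03]
```

```bash
python3 -m handwheel '[[[0.1,0,0,0],[0,0,0,0]]]';python3 -m handwheel '[[[0.1,0,0,0],[0,0,0,0],[0,0,0,0]]]';python3 -c "
from h import *
snap('side','side7');a=cv2.imread('pics/side7.png'); b=a[200:270,210:280]
cv2.imwrite('pics/side7z.png',cv2.resize(b,None,fx=8,fy=8,interpolation=cv2.INTER_CUBIC))
go((538.3,119.2,138))"
```

```text
time: 13.55
tool_pos: [538.5, 119.2, 138.0]
tcp_rot: [1.582, 1.57, -0.115]
contact_force: [2.8, -1.3, 0.6]
grip_width: 15.3
time: 13.8
tool_pos: [538.9, 119.3, 137.9]
tcp_rot: [1.708, 1.569, 0.011]
contact_force: [2.7, -1.8, 5.8]
grip_width: 15.2
pos [538.9 119.2 137.8] F [ 2.4 -1.   4.9] M [-0.28 -0.43 -0.02] w 15.2 t 13.85 yhead -7.22 down [ 0.002 -0.    -1.   ]
shift cm [-0.02 -0.06  0.01]
```

View pics/side7z.png

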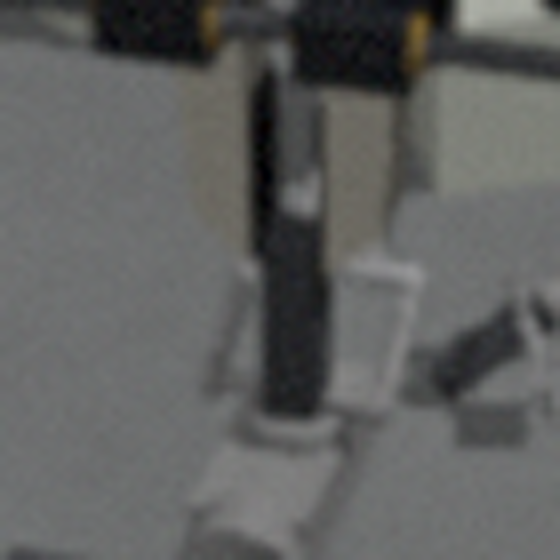

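```bash
python3 -m handwheel '[[[0,0,0,0],[0,0,0,0],[0,0,0,0],[0,0,0,0]]]' 0.6;python3 -m handwheel '[[[0,0,0,0],[0,0,0,0]]]';python3 -c "
from h import *
snap('side','side8');a=cv2.imread('pics/side8.png'); b=a[200:270,210:280]
cv2.imwrite('pics/side8z.png',cv2.resize(b,None,fx=8,fy=8,interpolation=cv2.INTER_CUBIC))
go((538.3,119.2,138))"
```

```text
time: 14.18
tool_pos: [537.6, 119.4, 136.4]
tcp_rot: [-1.468, 1.569, 3.119]
contact_force: [0.6, 0.7, -0.2]
grip_width: 37.3
time: 14.35
tool_pos: [538.0, 119.3, 136.6]
tcp_rot: [-1.426, 1.57, -3.122]
contact_force: [-0.2, -0.9, -0.7]
grip_width: 50.9
pos [538.1 119.3 136.7] F [0.1 0.7 0.2] M [ 0.05 -0.11 -0.02] w 53.0 t 14.4 yhead -7.21 down [-0.001 -0.    -1.   ]
shift cm [-0.13  0.02  0.  ]
```

View pics/side8z.png

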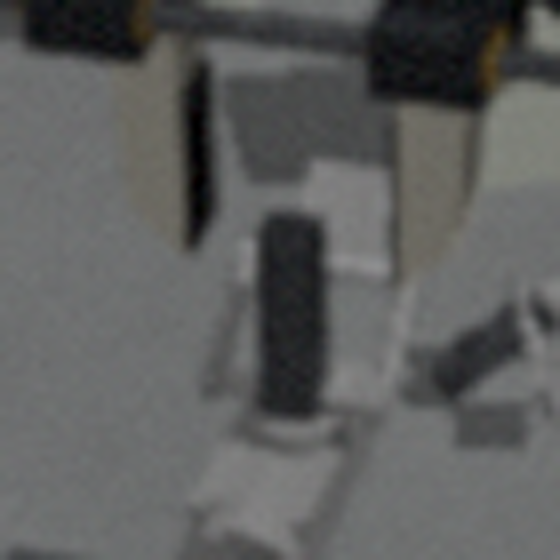

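```bash
python3 -m handwheel '[[[-1,0,0,0],[-2,0,0,0],[-2,0,0,0],[-2,0,0,0],[-1,0,0,0],[0,0,2,0],[0,0,2,0],[0,0,0.8,0]]]';python3 -m handwheel '[[[0,0,0,0],[0,0,0,0],[0,0,0,0],[0,0,0,0],[0,0,0,0],[0,0,0,0]]]' 0; python3 -c "
from h import *
for n in('side','top'):
  p,d=snap(n,n+'9');np.save(n+'9d.npy',d);a=cv2.imread('pics/'+n+'9.png'); b=a[190:270,200:280] if n=='side' else a[150:250,120:220]
  cv2.imwrite('pics/'+n+'9z.png',cv2.resize(b,None,fx=6,fy=6,interpolation=cv2.INTER_CUBIC))
go((532,71,210))"
```

```text
time: 15.07
tool_pos: [532.0, 70.0, 217.2]
tcp_rot: [0.307, 1.57, -1.391]
contact_force: [-0.3, -0.2, 0.7]
grip_width: 55.2
time: 15.57
tool_pos: [532.3, 72.2, 216.8]
tcp_rot: [-1.528, 1.571, 3.059]
contact_force: [-0.4, 0.8, -0.4]
grip_width: 19.7
pos [532.3  72.  216.8] F [ 0.3 -0.3 -0.9] M [-0.04 -0.15  0.01] w 11.6 t 15.6667 yhead -7.19 down [-0. -0. -1.]
shift cm [ 0.68 -0.01  0.1 ]
```

View pics/side9z.png

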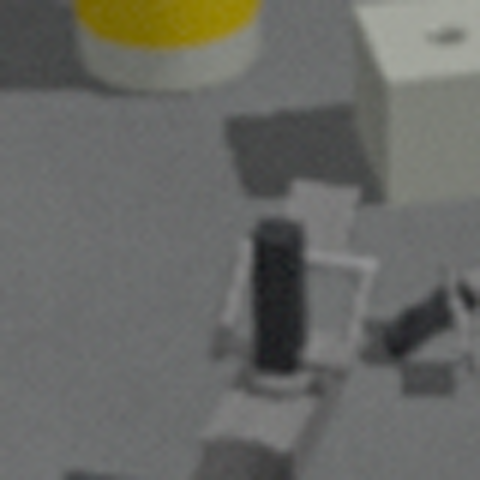

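View pics/top9z.png

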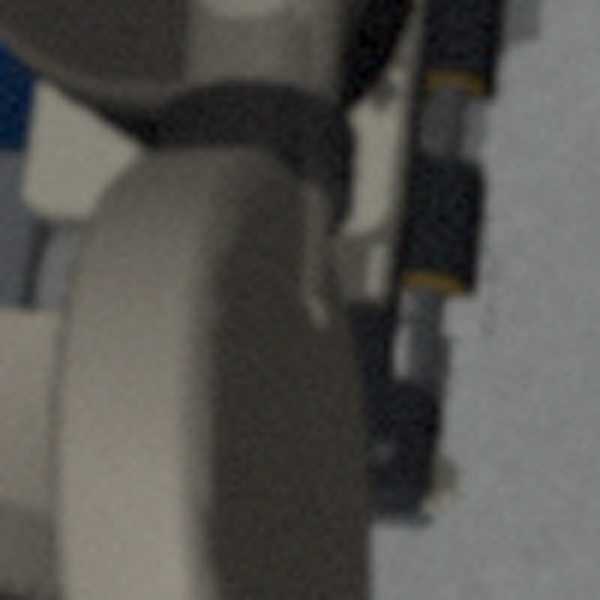

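```bash
python3 -c "
from h import *
np.set_printoptions(precision=1,suppress=True)
d=np.load('side9d.npy');m=cam('side');R=RR.from_euler('xyz',m['rotation']).as_matrix()
v,u=np.mgrid[215:262,225:272];z=d[v,u];X=np.stack([(u-m['cx'])/m['fx']*z,(v-m['cy'])/m['fy']*z,z],-1)@R.T+m['position']
a=cv2.cvtColor(cv2.imread('pics/side9.png'),cv2.COLOR_BGR2GRAY)[v,u]
k=(a<60)&(X[...,2]>125)&(X[...,2]<185);P=X[k];print('post',len(P),P.mean(0),P.min(0),P.max(0),np.percentile(P[:,2],98))
k=(X[...,1]<95)&(X[...,1]>50)&(X[...,2]>125);P=X[k];print('tab',len(P),P.mean(0),P.min(0),P.max(0))
ax=np.array([538.8,123])
e=np.array([np.cos(np.radians(-97.2)),np.sin(np.radians(-97.2))])
for r,h in((0,173),(32,139.5),(56,153.5)):
  for w in(-22,-12,0,12,22):
    q=ax+e*r+np.array([-e[1],e[0]])*w; print(r,w,((proj('side',(q[0],q[1],h))-[200,190])*6+2.5))
"
```

```text
post 149 [537.  127.9 151.2] [530.2 118.7 125.8] [545.  131.6 172.8] 171.96976985981132
tab 145 [530.3  81.4 146.9] [509.6  65.9 135.4] [557.9  94.9 157.2]
0 -22 [337.5 237. ]
0 -12 [308.2 232.6]
0 0 [273.1 227.3]
0 12 [238.3 222.1]
0 22 [209.4 217.7]
32 -22 [363.9 266.3]
32 -12 [335.9 262.1]
32 0 [302.5 257. ]
32 12 [269.2 251.9]
32 22 [241.6 247.7]
56 -22 [381.9 195.1]
56 -12 [354.2 191. ]
56 0 [321.2 186.2]
56 12 [288.4 181.4]
56 22 [261.1 177.4]
```

```bash
python3 -m handwheel '[[[2,-0.05,0,0],[2,-0.05,0,0],[1.5,0,0,0],[0.5,0,0,0],[0.5,0,0,0],[0.5,0,0,0],[0,0,0,0]]]' 0; python3 -m handwheel '[[[0.5,0,0,0],[0.5,0,0,0],[0.5,0,0,0],[0.5,0,0,0],[0,0,0,0]]]';python3 -c "
from h import *
go((531,72,130))"
```

```text
time: 16.25
tool_pos: [531.3, 71.7, 146.7]
tcp_rot: [-1.077, 1.571, -2.774]
contact_force: [-0.6, 0.5, 0.2]
grip_width: 0.2
time: 16.67
tool_pos: [530.6, 71.7, 125.8]
tcp_rot: [-1.4, 1.569, -3.096]
contact_force: [-0.5, -0.1, 0.4]
grip_width: 0.6
pos [530.6  71.7 125.8] F [-0.5 -0.1  0.4] M [-0.05 -0.07  0.04] w 0.6 t 16.6667 yhead -7.22 down [-0.002 -0.    -1.   ]
shift cm [-0.43  0.03 -0.04]
```

```bash
python3 -c "
from h import *
snap('side','side10');a=cv2.imread('pics/side10.png'); b=a[190:270,200:280]
cv2.imwrite('pics/side10z.png',cv2.resize(b,None,fx=7,fy=7,interpolation=cv2.INTER_CUBIC))"
```

```text
(no output)
```

View pics/side10z.png

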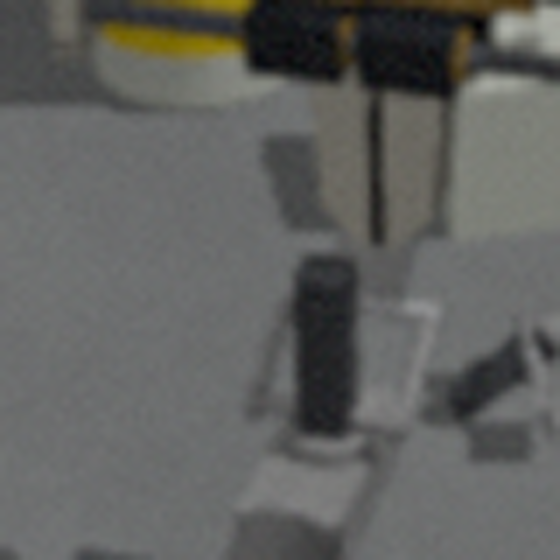

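```bash
python3 -c "
from h import *
p,d=bot.capture('side')
g=lambda P:(proj('side',P)-[200,190])*7+3
o=bot.get_obs();print(o['tool_pos'],g(o['tool_pos']))
m=cam('side');R=RR.from_euler('xyz',m['rotation']).as_matrix()
for c,r in((345,200),(410,200),(350,235),(400,235),(385,260),(385,280),(385,302),(420,302)):
  u=int(c/7+200);v=int(r/7+190);print((c,r),np.round(toworld('side',u,v,d[v,u])))
ax=np.array([537.3,123])
e=np.array([np.cos(np.radians(-97.2)),np.sin(np.radians(-97.2))])
for ang in(0,.2,.4,.52,.7):
  f=np.radians(30)-ang; c,s=np.cos(f),np.sin(f)
  out=[]
  for r,w in((37,-22),(37,22),(65,-12),(65,12)):
    q=ax+e*r*c+np.array([-e[1],e[0]])*w; out.append(np.round(g((q[0],q[1],121+r*s))))
  print(ang,*out)
"
```

```text
[531.16682623  71.70495727 126.66384924] [375.81301079 298.91152773]
(345, 200) [538.  82. 169.]
(410, 200) [519.  83. 171.]
(350, 235) [538.  72. 150.]
(400, 235) [521.  85. 160.]
(385, 260) [526.  81. 147.]
(385, 280) [525.  89. 145.]
(385, 302) [524.  92. 139.]
(420, 302) [513.  94. 142.]
0 [430. 311.] [287. 289.] [419. 223.] [342. 212.]
0.2 [432. 324.] [291. 302.] [423. 246.] [347. 235.]
0.4 [434. 341.] [293. 319.] [426. 275.] [351. 264.]
0.52 [434. 352.] [294. 330.] [427. 295.] [352. 284.]
0.7 [434. 371.] [294. 349.] [426. 328.] [351. 317.]
```

```bash
python3 -m handwheel '[[[0.5,0,0,0],[0.5,0,0,0],[0.5,0,0,0],[0.5,0,0,0],[0.5,0,0,0],[0,0,0,0]]]';python3 -c "
from h import *
snap('side','side11');a=cv2.imread('pics/side11.png'); b=a[190:270,200:280]
cv2.imwrite('pics/side11z.png',cv2.resize(b,None,fx=7,fy=7,interpolation=cv2.INTER_CUBIC));go((531,72,100))"
```

```text
time: 17.27
tool_pos: [530.5, 71.7, 100.6]
tcp_rot: [-1.403, 1.569, -3.1]
contact_force: [-0.8, -0.2, 0.8]
grip_width: 0.4
pos [530.8  71.7 101.2] F [-0.5 -0.   0.1] M [-0.04 -0.07  0.03] w 0.4 t 17.3167 yhead -7.22 down [-0.001 -0.    -1.   ]
shift cm [ 0.12  0.01 -0.03]
```

View pics/side11z.png

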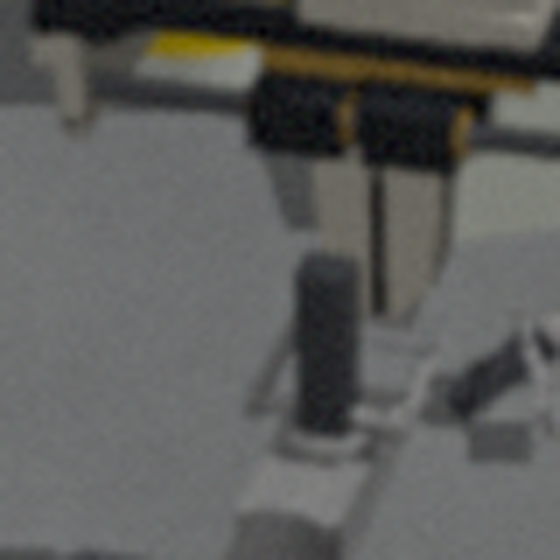

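```bash
python3 -c "
from h import *
p,d=bot.capture('side')
for c,r in((100,20),(200,10),(260,20),(300,100),(420,100),(400,130),(420,20),(75,90)):
  u=int(c/7+200);v=int(r/7+190);print((c,r),np.round(toworld('side',u,v,d[v,u])))
"; python3 -m handwheel '[[[0.3,0,0,0],[0.3,0,0,0],[0.3,0,0,0],[0.3,0,0,0],[0,0,0,0]]]'; python3 -m handwheel '[[[0.2,0,0,0],[0.2,0,0,0],[0,0,0,0]]]'
```

```text
(100, 20) [603. 100. 235.]
(200, 10) [577.  92. 235.]
(260, 20) [559.  93. 235.]
(300, 100) [547. 106. 216.]
(420, 100) [512. 105. 218.]
(400, 130) [517. 111. 213.]
(420, 20) [512.  99. 242.]
(75, 90) [613.  98. 211.]
time: 17.78
tool_pos: [530.9, 71.7, 89.2]
tcp_rot: [-1.434, 1.57, -3.131]
contact_force: [-0.1, 0.1, 1.6]
grip_width: 0.7
time: 18.03
tool_pos: [531.1, 71.8, 85.6]
tcp_rot: [-1.42, 1.57, -3.117]
contact_force: [0.4, 0.7, 1.6]
grip_width: 0.1
```

```bash
python3 -m handwheel '[[[0.2,0,0.1,0],[0.2,0,0.1,0],[0,0,0,0]]]'; python3 -m handwheel '[[[0.2,0,0,0],[0.2,0,0,0],[0,0,0,0]]]';python3 -m handwheel '[[[0.2,0,0,0],[0.2,0,0,0],[0,0,0,0]]]';python3 -c "
from h import *
snap('side','side12');a=cv2.imread('pics/side12.png'); b=a[190:270,200:280]
cv2.imwrite('pics/side12z.png',cv2.resize(b,None,fx=7,fy=7,interpolation=cv2.INTER_CUBIC));go((531,72,70))"
```

```text
time: 18.28
tool_pos: [530.8, 69.5, 81.5]
tcp_rot: [-1.025, 1.57, -2.722]
contact_force: [0.4, -0.3, 0.9]
grip_width: 0.1
time: 18.53
tool_pos: [531.3, 69.3, 77.8]
tcp_rot: [0.747, 1.57, -0.949]
contact_force: [0.5, -2.1, 1.8]
grip_width: 0.5
time: 18.78
tool_pos: [531.3, 69.6, 73.8]
tcp_rot: [1.399, 1.57, -0.298]
contact_force: [1.0, -2.1, 2.4]
grip_width: 0.3
pos [531.2  69.6  73.8] F [ 0.8 -2.1  2.7] M [-0.45 -0.34 -0.07] w 0.3 t 18.8333 yhead -7.23 down [ 0. -0. -1.]
shift cm [ 0.38 -0.05 -0.23]
```

View pics/side12z.png

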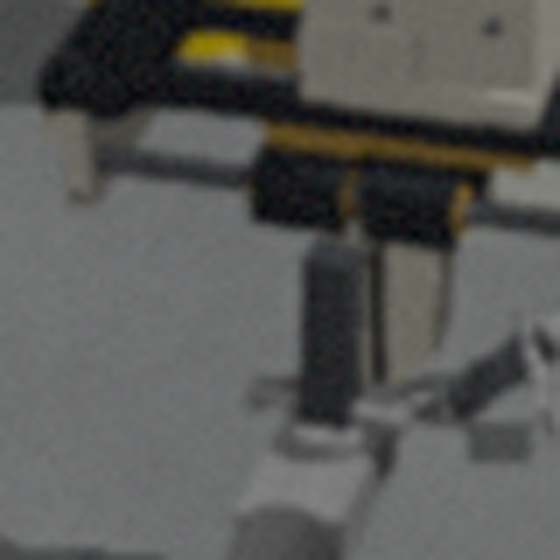

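```bash
python3 -m handwheel '[[[-1,0,0,0],[-2,0,0,0],[-2,0,0,0],[-2,0,0,0],[-2,0,0,0],[-2,0,0,0],[0,0,0,0],[0,0,0,0]]]';python3 -c "
from h import *
snap('side','side13');a=cv2.imread('pics/side13.png'); b=a[190:270,200:280]
cv2.imwrite('pics/side13z.png',cv2.resize(b,None,fx=7,fy=7,interpolation=cv2.INTER_CUBIC));go((537.1,123,210))"
```

```text
time: 19.5
tool_pos: [531.1, 70.3, 184.9]
tcp_rot: [2.062, 1.569, 0.366]
contact_force: [0.1, -0.3, 0.2]
grip_width: 0.7
pos [530.4  70.1 183.7] F [-0.3  1.1 -0.9] M [ 0.   -0.03 -0.02] w 0.4 t 19.55 yhead -7.21 down [-0.001  0.    -1.   ]
shift cm [-2.63 -0.   -5.33]
```

View pics/side13z.png

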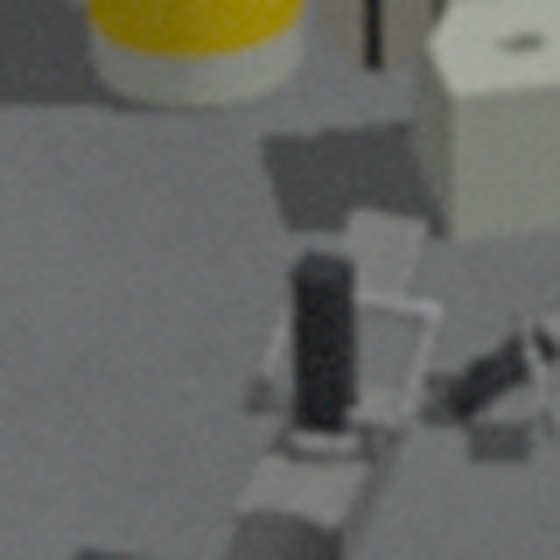

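```bash
python3 -m handwheel '[[[0,0.04,-0.3,0],[0,0,-0.25,0],[2,0,0,0],[2,0,0,0],[1.5,0,0,0],[1,0,0,0],[0,0,0,0]]]'; python3 -m handwheel '[[[0.8,0,0,0],[0.8,0,0,0],[0.6,0,0,0],[0.4,0,0,0],[0,0,0,0]]]';python3 -c "
from h import *
go((531,75.5,90))"
```

```text
time: 20.13
tool_pos: [530.4, 75.4, 116.2]
tcp_rot: [-1.452, 1.565, 3.135]
contact_force: [-0.5, 0.2, 0.3]
grip_width: 0.2
time: 20.55
tool_pos: [531.8, 75.1, 92.2]
tcp_rot: [-1.412, 1.57, -3.108]
contact_force: [-0.1, -0.3, 1.1]
grip_width: 0.4
pos [531.8  75.1  92.2] F [-0.1 -0.3  1.1] M [-0.02 -0.15 -0.  ] w 0.4 t 20.55 yhead -7.22 down [-0.001 -0.    -1.   ]
shift cm [ 0.22 -0.08 -0.03]
```

```bash
python3 -m handwheel '[[[0.3,0,0,0],[0.3,0,0,0],[0.2,0,0,0],[0,0,0,0]]]'; python3 -m handwheel '[[[0.2,0,0,0],[0.2,0,0,0],[0,0,0,0]]]';python3 -m handwheel '[[[0.2,0,0,0],[0.1,0,0,0],[0,0,0,0]]]'; python3 -c "
from h import *
snap('side','side14');a=cv2.imread('pics/side14.png'); b=a[190:270,200:280]
cv2.imwrite('pics/side14z.png',cv2.resize(b,None,fx=7,fy=7,interpolation=cv2.INTER_CUBIC));go((531,75.5,90))"
```

```text
time: 20.88
tool_pos: [532.0, 75.2, 84.6]
tcp_rot: [-1.132, 1.571, -2.829]
contact_force: [-0.2, 0.3, -0.0]
grip_width: 0.6
time: 21.13
tool_pos: [532.3, 75.0, 80.8]
tcp_rot: [1.28, 1.57, -0.417]
contact_force: [-0.4, -0.1, 1.7]
grip_width: 0.5
time: 21.38
tool_pos: [532.5, 75.0, 78.1]
tcp_rot: [1.478, 1.57, -0.218]
contact_force: [1.4, -0.3, 2.7]
grip_width: 0.5
pos [532.4  75.   78.1] F [ 1.7 -0.4  3.5] M [-0.15 -0.24  0.  ] w 0.4 t 21.4333 yhead -7.23 down [ 0.001 -0.    -1.   ]
shift cm [-1.19 -0.14 -0.03]
```

View pics/side14z.png

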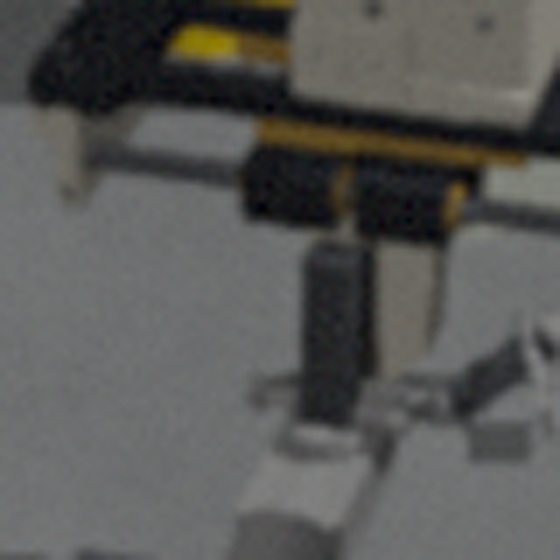

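```bash
python3 -m handwheel '[[[-0.1,0,0,0],[0,0,0.2,0],[0,0,0.2,0],[0.1,0,0,0],[0.2,0,0,0],[0,0,0,0]]]'; python3 -m handwheel '[[[0.2,0,0,0],[0.2,0,0,0],[0,0,0,0]]]'; python3 -c "
from h import *
p,d=snap('side','side15');a=cv2.imread('pics/side15.png'); b=a[190:270,200:280]
cv2.imwrite('pics/side15z.png',cv2.resize(b,None,fx=7,fy=7,interpolation=cv2.INTER_CUBIC));go((531,75.5,90))
m=cam('side');R=RR.from_euler('xyz',m['rotation']).as_matrix()
for r in range(222,254,2):
  print(r,[np.round(toworld('side',u,r,d[r,u])).astype(int).tolist() for u in(245,247,249)])"
```

```text
time: 21.93
tool_pos: [531.5, 71.1, 75.6]
tcp_rot: [-1.139, 1.57, -2.836]
contact_force: [-0.9, -0.8, 3.2]
grip_width: 0.4
time: 22.18
tool_pos: [531.7, 71.0, 71.7]
tcp_rot: [0.506, 1.57, -1.191]
contact_force: [0.7, -0.3, 3.2]
grip_width: 0.8
pos [531.6  71.   71.7] F [ 0.5 -0.9  2.8] M [-0.15 -0.16 -0.03] w 0.4 t 22.2333 yhead -7.22 down [ 0. -0. -1.]
shift cm [-1.83 -0.12 -0.44]
222 [[542, 103, 173], [537, 109, 177], [535, 101, 172]]
224 [[541, 110, 173], [537, 111, 174], [538, 81, 153]]
226 [[540, 118, 173], [536, 117, 173], [532, 118, 173]]
228 [[539, 121, 170], [535, 122, 171], [531, 124, 173]]
230 [[539, 121, 166], [535, 122, 167], [531, 123, 168]]
232 [[540, 122, 161], [535, 122, 162], [531, 125, 164]]
234 [[539, 124, 158], [535, 123, 157], [531, 122, 157]]
236 [[540, 123, 152], [535, 124, 154], [531, 127, 156]]
238 [[540, 123, 147], [535, 125, 149], [531, 124, 149]]
240 [[540, 122, 141], [535, 125, 145], [531, 124, 144]]
242 [[539, 125, 139], [535, 125, 139], [531, 126, 140]]
244 [[539, 126, 135], [535, 125, 134], [531, 128, 137]]
246 [[540, 123, 127], [536, 125, 129], [532, 123, 128]]
248 [[540, 124, 123], [536, 125, 124], [531, 128, 127]]
250 [[405, 835, 666], [536, 125, 119], [531, 126, 121]]
252 [[539, 131, 119], [535, 131, 119], [531, 128, 117]]
```

View pics/side15z.png

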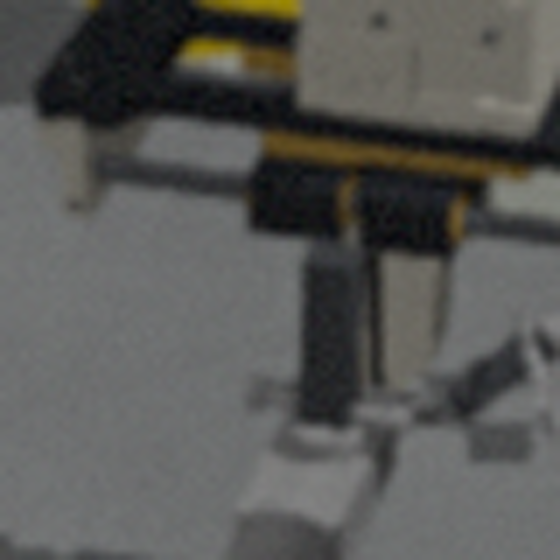

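```bash
python3 -m handwheel '[[[0,0,0.25,0],[0.1,0,0.25,0],[0.2,0,0.1,0],[0,0,0,0]]]'; python3 -m handwheel '[[[0.2,0,0,0],[0.2,0,0,0],[0,0,0,0]]]'; python3 -c "
from h import *
p,d=snap('side','side16');a=cv2.imread('pics/side16.png'); b=a[190:270,200:280]
cv2.imwrite('pics/side16z.png',cv2.resize(b,None,fx=7,fy=7,interpolation=cv2.INTER_CUBIC));go((531,75.5,90))"
```

```text
time: 22.57
tool_pos: [530.3, 64.9, 68.2]
tcp_rot: [-1.371, 1.569, -3.068]
contact_force: [-0.5, 0.6, 0.5]
grip_width: 0.3
time: 22.82
tool_pos: [530.7, 65.2, 64.5]
tcp_rot: [-1.213, 1.57, -2.91]
contact_force: [-0.5, 0.2, 0.8]
grip_width: 0.9
pos [530.8  65.3  64.7] F [ 0.3 -0.8  0. ] M [-0.09 -0.06 -0.02] w 0.6 t 22.8667 yhead -7.21 down [-0. -0. -1.]
shift cm [-2.53 -0.11 -1.02]
```

View pics/side16z.png

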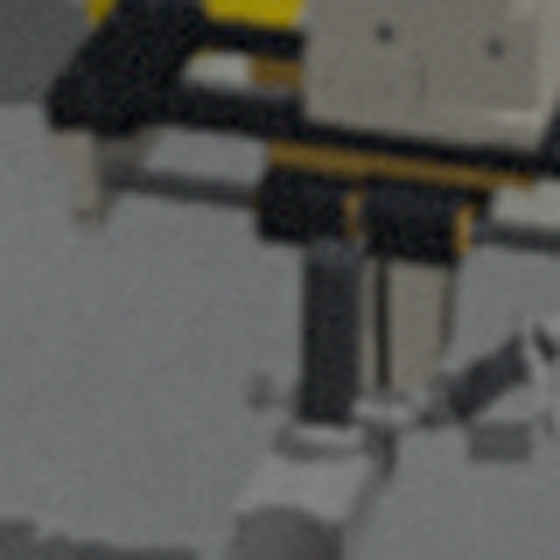

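```bash
python3 -m handwheel '[[[0.2,0,0,0],[0.2,0,0,0],[0,0,0,0]]]'; python3 -m handwheel '[[[0.2,0,0,0],[0,0,0,0]]]'; python3 -c "
from h import *
p,d=snap('side','side17');a=cv2.imread('pics/side17.png'); b=a[190:270,200:280]
cv2.imwrite('pics/side17z.png',cv2.resize(b,None,fx=7,fy=7,interpolation=cv2.INTER_CUBIC));go((531,75.5,90))"
```

```text
time: 23.12
tool_pos: [530.5, 65.3, 60.4]
tcp_rot: [-1.359, 1.57, -3.056]
contact_force: [-0.8, -0.9, -0.5]
grip_width: 0.6
time: 23.28
tool_pos: [530.6, 65.2, 58.5]
tcp_rot: [-1.292, 1.57, -2.989]
contact_force: [0.8, -0.7, 0.6]
grip_width: 0.2
pos [530.7  65.2  58.6] F [ 0.5  0.9 -0.7] M [ 0.   -0.07 -0.03] w 0.6 t 23.3333 yhead -7.22 down [-0. -0. -1.]
shift cm [-3.14 -0.1  -1.02]
```

View pics/side17z.png

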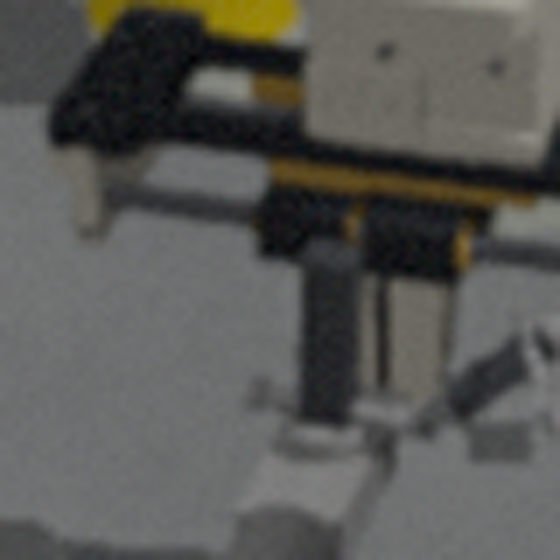

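```bash
python3 -m handwheel '[[[0,0,1,0],[0,0,1,0],[-1,0,1,0],[-2,0,1,0],[-2,0,1,0],[-2,0,1,0],[-2,0,1,0],[-2,0,1,0]]]';python3 -m handwheel '[[[-2,0,2,0],[-2,0,2,0],[-2,0,2,0],[0,0,0,0]]]'; python3 -c "
from h import *
for n in('side','top'):
  p,d=snap(n,n+'18');np.save(n+'18d.npy',d);a=cv2.imread('pics/'+n+'18.png'); b=a[190:270,200:280] if n=='side' else a[150:250,120:220]
  cv2.imwrite('pics/'+n+'18z.png',cv2.resize(b,None,fx=7 if n=='side' else 6,fy=7 if n=='side' else 6,interpolation=cv2.INTER_CUBIC))
go((531,75.5,90))"
```

```text
time: 24.0
tool_pos: [520.4, -15.8, 170.8]
tcp_rot: [1.22, 1.57, -0.478]
contact_force: [0.5, -0.4, -0.1]
grip_width: 0.4
time: 24.33
tool_pos: [514.5, -78.1, 233.8]
tcp_rot: [1.218, 1.562, -0.483]
contact_force: [0.2, -0.0, -0.7]
grip_width: 0.9
pos [513.1 -74.9 229.9] F [-1.7 -0.3 -1.1] M [-0.03 -0.15  0.01] w 0.4 t 24.4333 yhead -7.36 down [ 0.002 -0.    -1.   ]
shift cm [ 13.98  -0.18 -15.15]
```

View pics/side18z.png

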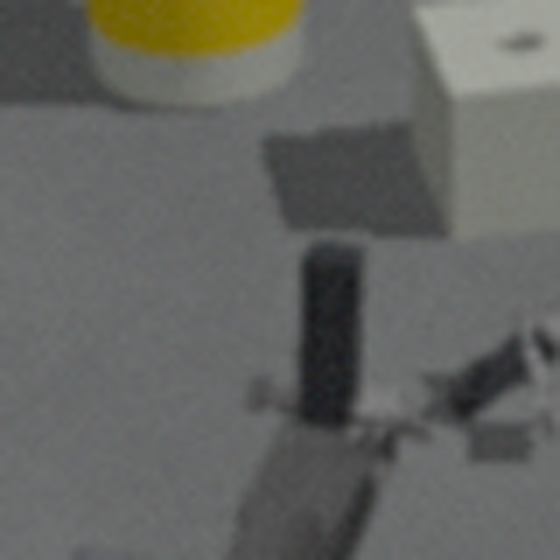

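View pics/top18z.png

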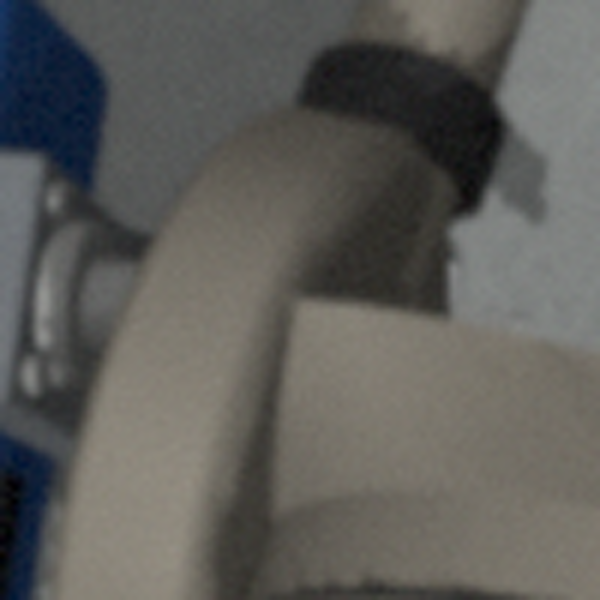

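```bash
python3 -m handwheel '[[[0,0,3,0],[0,0,3,0],[0,0,3,0],[0,0,3,0],[0,0,3,0],[0,0,3,0],[0,0,3,0],[0,0,3,0]]]'; python3 -c "
from h import *
for n in('side','top'):
  p,d=snap(n,n+'19');np.save(n+'19d.npy',d);a=cv2.imread('pics/'+n+'19.png'); b=a[215:265,225:275] if n=='side' else a[165:235,130:200]
  cv2.imwrite('pics/'+n+'19z.png',cv2.resize(b,None,fx=12 if n=='side' else 8,fy=12 if n=='side' else 8,interpolation=cv2.INTER_CUBIC))
d=np.load('side19d.npy')
for r in range(224,264,2):
  print(r,[np.round(toworld('side',u,r,d[r,u])).astype(int).tolist() for u in(240,244,247,250,254,258)])
go((531,75.5,90))"
```

```text
time: 25.1
tool_pos: [482.4, -312.0, 227.7]
tcp_rot: [-2.29, 1.568, 2.297]
contact_force: [0.6, -0.3, 1.2]
grip_width: 0.6
224 [[603, -143, -1], [592, -145, -2], [537, 112, 174], [576, -145, 0], [565, -149, -2], [554, -147, 0]]
226 [[600, -131, 0], [542, 119, 173], [536, 119, 174], [530, 120, 175], [563, -137, 0], [553, -139, 0]]
228 [[599, -122, 0], [541, 121, 170], [535, 122, 171], [530, 120, 171], [562, -127, 0], [551, -129, 0]]
230 [[598, -116, -2], [542, 120, 165], [535, 123, 167], [529, 122, 167], [561, -120, -1], [550, -118, 1]]
232 [[595, -104, 0], [542, 121, 160], [535, 124, 163], [530, 121, 162], [560, -112, -2], [549, -113, -2]]
234 [[594, -94, 1], [542, 121, 156], [535, 122, 157], [529, 122, 157], [558, -103, -2], [548, -103, -1]]
236 [[593, -89, -2], [542, 122, 152], [536, 122, 152], [529, 123, 154], [405, 835, 666], [547, -97, -3]]
238 [[405, 835, 666], [542, 122, 146], [535, 125, 149], [529, 123, 148], [555, -81, 1], [545, -86, -2]]
240 [[589, -70, -1], [542, 124, 143], [536, 123, 143], [530, 121, 142], [554, -73, 0], [543, -74, 1]]
242 [[588, -63, -2], [542, 122, 136]
[... 562 characters left out ...]
23, 116, 109], [518, 96, 94]]
254 [[550, 130, 111], [541, 130, 112], [535, 131, 113], [529, 128, 112], [523, 118, 105], [535, -19, -1]]
256 [[549, 135, 110], [541, 133, 110], [535, 133, 110], [529, 132, 110], [523, 119, 101], [533, -6, 3]]
258 [[548, 141, 110], [539, 142, 112], [533, 140, 111], [528, 138, 109], [522, 121, 97], [533, -4, -2]]
260 [[546, 148, 111], [538, 147, 110], [533, 145, 110], [526, 148, 112], [523, 118, 89], [531, 8, 1]]
262 [[544, 158, 114], [537, 153, 110], [531, 153, 111], [526, 147, 107], [540, 14, -1], [530, 14, 0]]
pos [ 481.8 -314.7  227.1] F [ 0.6  1.8 -0.1] M [-0.03 -0.08  0.02] w 0.4 t 25.2 yhead -7.42 down [-0.002  0.001 -1.   ]
shift cm [ 13.72  -0.13 -39.32]
```

View pics/side19z.png

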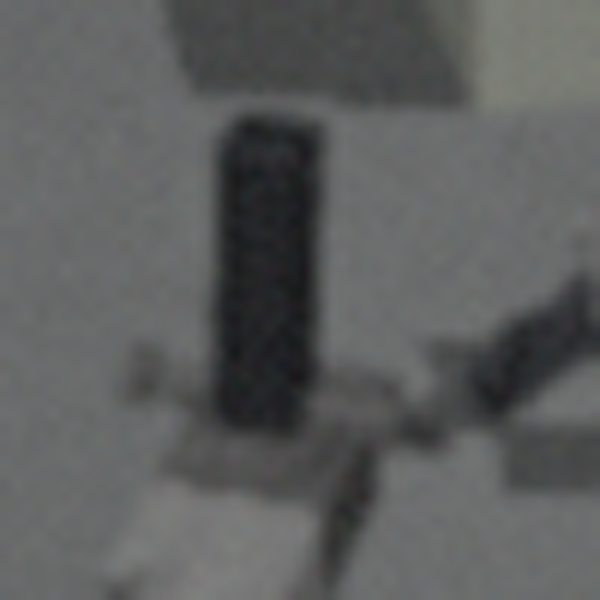

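View pics/top19z.png

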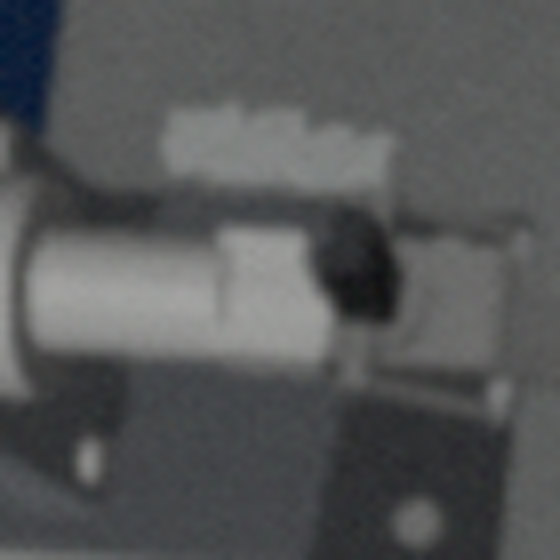

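```bash
python3 -c "
from h import *
d9=np.load('side9d.npy');d=np.load('side19d.npy')
for r in range(223,262,1):
  print(r,*[ [np.round(toworld('side',u,r,x[r,u])).astype(int).tolist() for u in(245,247)] for x in(d9,d)])
a=cv2.imread('pics/side9.png')[215:265,225:275];b=cv2.imread('pics/side19.png')[215:265,225:275]
b=np.clip(b*1.15,0,255).astype('uint8')
cv2.imwrite('pics/cmp.png',cv2.resize(np.hstack([a,b]),None,fx=8,fy=8,interpolation=cv2.INTER_CUBIC))
for q in((500,395),(520,235)):
  for z in(94,98,108):
    w=atz('top',q[0]/8+129.5,q[1]/8+164.5,z);print(q,z,w)
"
```

```text
223 [[590, -147, 0], [585, -151, -1]] [[590, -147, 1], [585, -150, -1]]
224 [[589, -145, -1], [584, -148, -3]] [[541, 111, 173], [537, 112, 174]]
225 [[588, -137, 1], [543, 78, 148]] [[541, 113, 172], [536, 114, 173]]
226 [[540, 118, 173], [536, 115, 171]] [[540, 117, 173], [536, 119, 174]]
227 [[540, 120, 172], [536, 120, 172]] [[540, 118, 171], [535, 121, 173]]
228 [[539, 122, 171], [535, 124, 173]] [[539, 121, 170], [535, 122, 171]]
229 [[538, 128, 173], [535, 123, 170]] [[540, 120, 167], [535, 121, 168]]
230 [[538, 128, 170], [534, 129, 171]] [[539, 122, 166], [535, 123, 167]]
231 [[538, 128, 168], [534, 130, 170]] [[539, 122, 164], [535, 122, 164]]
232 [[538, 129, 167], [534, 129, 167]] [[540, 121, 161], [535, 124, 163]]
233 [[538, 129, 164], [535, 127, 163]] [[540, 120, 158], [535, 122, 159]]
234 [[538, 129, 161], [534, 128, 161]] [[540, 121, 156], [535, 122, 157]]
235 [[539, 127, 157], [534, 132, 161]] [[539, 123, 155], [536, 121, 154]]
236 [[538, 130, 158], [535, 127, 156]] [[540, 121, 151], [536, 122, 152]]
237 [[538, 129, 154], [534, 130, 155]] [[540, 123, 150], [536, 123, 
[... 1413 characters left out ...]
57 [[538, 137, 110], [534, 134, 109]] [[538, 137, 111], [534, 137, 110]]
258 [[537, 141, 111], [534, 139, 110]] [[537, 141, 111], [533, 140, 111]]
259 [[537, 145, 111], [533, 143, 111]] [[537, 145, 111], [533, 142, 110]]
260 [[536, 147, 111], [533, 145, 110]] [[536, 146, 110], [533, 145, 110]]
261 [[536, 151, 111], [532, 149, 110]] [[536, 149, 110], [532, 147, 109]]
(500, 395) 94 [519.16308768  94.80635515  94.        ]
(500, 395) 98 [518.2343849   94.03704317  98.        ]
(500, 395) 108 [515.91262795  92.11376324 108.        ]
(520, 235) 94 [558.70678911  89.0278911   94.        ]
(520, 235) 98 [557.58236376  88.28717979  98.        ]
(520, 235) 108 [554.77130038  86.4354015  108.        ]
```

View pics/cmp.png

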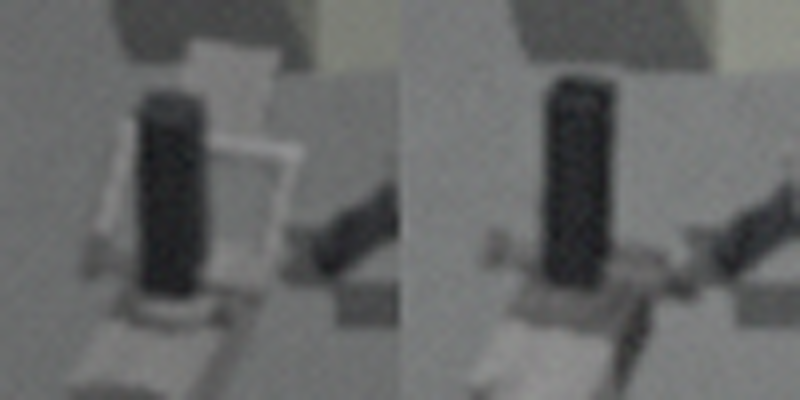

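```bash
python3 -m handwheel '[[[0,0,-1.5,0],[0,0,-3,0],[0,0,-3.5,0],[0,0,-3.5,0],[0,0,-3.5,0],[0,0,-3.5,0],[0,0,-3.5,0],[0,0,-3.5,0]]]'; python3 -m handwheel '[[[0,0,-3.5,0],[0,0,-3.5,0],[0,0,-3.5,0],[0,0,-3.5,0],[0,0,-2.5,0],[0,0,-1.5,0],[0,0,0,0],[0,0,0,0]]]'; python3 -c "
from h import *
go((537.5,117,160))"
```

```text
time: 25.87
tool_pos: [513.9, -54.4, 228.5]
tcp_rot: [-2.178, 1.569, 2.41]
contact_force: [1.1, 0.0, 0.3]
grip_width: 0.5
time: 26.53
tool_pos: [536.2, 122.0, 228.4]
tcp_rot: [-1.396, 1.569, -3.089]
contact_force: [-0.0, -0.3, 0.5]
grip_width: 0.4
pos [536.2 122.  228.4] F [-0.  -0.3  0.5] M [-0.05 -0.11  0.11] w 0.4 t 26.5333 yhead -7.0 down [-0.002 -0.    -1.   ]
shift cm [6.84 0.2  0.48]
```

```bash
python3 -m handwheel '[[[1.5,0.15,0.4,0],[2,0,0,0],[2,0,0,0],[1,0,0,0],[0,0,0,0]]]'; python3 -c "
from h import *
p,d=snap('side','side20');a=cv2.imread('pics/side20.png'); b=a[190:270,200:280]
cv2.imwrite('pics/side20z.png',cv2.resize(b,None,fx=7,fy=7,interpolation=cv2.INTER_CUBIC))
go((537.5,117,150))"
```

```text
time: 26.95
tool_pos: [536.7, 115.1, 161.6]
tcp_rot: [-1.345, 1.565, -3.043]
contact_force: [-0.3, -0.5, 1.0]
grip_width: 0.3
pos [537.8 115.2 163.2] F [0.4 0.4 0.6] M [-0.02 -0.12 -0.01] w 0.3 t 27.0 yhead -7.25 down [-0.002 -0.    -1.   ]
shift cm [ 1.32 -0.05 -0.17]
```

View pics/side20z.png

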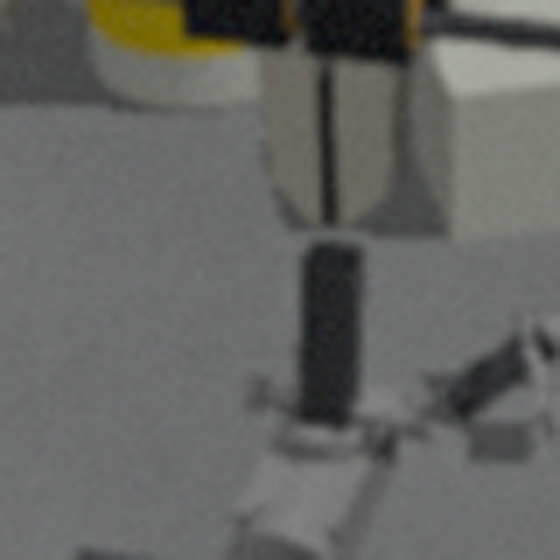

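```bash
python3 -m handwheel '[[[0.4,0,-0.1,0],[0.3,0,-0.1,0],[0.2,0,0,0],[0,0,0,0]]]';python3 -m handwheel '[[[0.15,0,0,0],[0.15,0,0,0],[0,0,0,0]]]'
```

```text
time: 27.33
tool_pos: [539.0, 117.7, 155.0]
tcp_rot: [1.363, 1.571, -0.334]
contact_force: [-0.6, -0.2, 0.3]
grip_width: 0.3
time: 27.58
tool_pos: [538.9, 117.6, 151.7]
tcp_rot: [-0.904, 1.571, -2.601]
contact_force: [-0.5, -0.6, -0.4]
grip_width: 0.5
```

```bash
for i in 1 2; do python3 -m handwheel '[[[0.1,0,0,0],[0.05,0,0,0],[0,0,0,0]]]'; done
```

```text
time: 27.83
tool_pos: [538.9, 117.6, 150.3]
tcp_rot: [-0.877, 1.571, -2.574]
contact_force: [-0.3, -0.4, 0.5]
grip_width: 0.6
time: 28.08
tool_pos: [538.9, 117.6, 148.8]
tcp_rot: [-0.912, 1.571, -2.609]
contact_force: [0.2, 0.5, 1.0]
grip_width: 0.2
```

```bash
python3 -m handwheel '[[[0.1,0,0,0],[0,0,0,0]]]';  python3 -m handwheel '[[[0.1,0,0,0],[0,0,0,0]]]'; python3 -c "
from h import *
p,d=snap('side','side21');a=cv2.imread('pics/side21.png'); b=a[190:270,200:280]
cv2.imwrite('pics/side21z.png',cv2.resize(b,None,fx=7,fy=7,interpolation=cv2.INTER_CUBIC))
go((537.5,117,150))"
```

```text
time: 28.25
tool_pos: [538.9, 117.6, 147.7]
tcp_rot: [-1.101, 1.571, -2.798]
contact_force: [-0.1, -0.3, 0.3]
grip_width: 0.5
time: 28.42
tool_pos: [538.9, 117.6, 146.7]
tcp_rot: [-1.05, 1.571, -2.747]
contact_force: [0.7, 0.3, -0.9]
grip_width: 1.0
pos [538.9 117.6 146.8] F [-0.3 -0.   0.9] M [ 0.02 -0.09 -0.03] w 0.4 t 28.4667 yhead -7.22 down [-0. -0. -1.]
shift cm [-0.32 -0.13  0.08]
```

View pics/side21z.png

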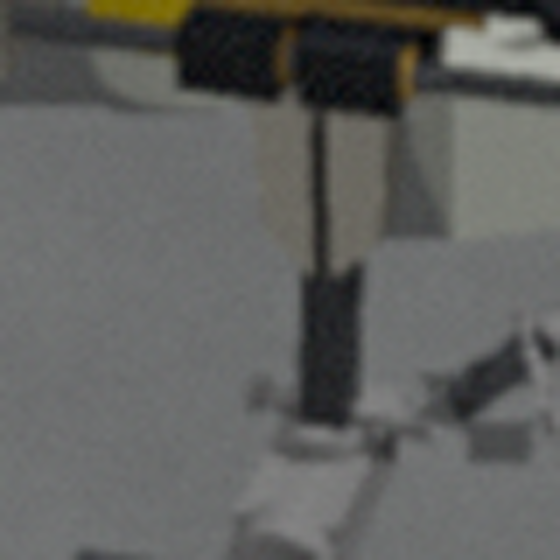

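```bash
python3 -m handwheel '[[[0.1,0,0,0],[0,0,0,0]]]';  python3 -m handwheel '[[[0.1,0,0,0],[0,0,0,0]]]'; python3 -m handwheel '[[[0.1,0,0,0],[0,0,0,0]]]'
```

```text
time: 28.63
tool_pos: [539.0, 117.6, 145.8]
tcp_rot: [0.26, 1.571, -1.437]
contact_force: [0.0, 0.4, -0.1]
grip_width: 0.4
time: 28.8
tool_pos: [539.5, 117.8, 145.5]
tcp_rot: [1.877, 1.569, 0.181]
contact_force: [-0.6, 0.4, 3.6]
grip_width: 0.3
time: 28.97
tool_pos: [540.0, 118.0, 145.3]
tcp_rot: [1.879, 1.568, 0.182]
contact_force: [-0.8, 1.3, 7.6]
grip_width: 0.5
```

```bash
python3 -m handwheel '[[[0.1,0,0,0],[0,0,-0.1,0],[0,0,0,0]]]'; python3 -c "
from h import *
p,d=snap('side','side22')
for r in range(234,258,1):
  print(r,*[np.round(toworld('side',u,r,d[r,u])).astype(int).tolist() for u in(245,247)])
go((537.5,117,150))"; python3 -m handwheel '[[[-0.5,0,0,0],[-1,0,0,0],[-2,0,0,0],[-2,0,0,0],[-2,0,0,0],[-2,0,2,0],[0,0,3,0],[0,0,3,0]]]'; python3 -m handwheel '[[[0,0,3,0],[0,0,3,0],[0,0,3,0],[0,0,3,0],[0,0,3,0],[0,0,3,0],[0,0,3,0],[0,0,3,0]]]'; python3 -m handwheel '[[[0,0,3,0],[0,0,3,0],[0,0,3,0],[0,0,3,0],[0,0,0,0]]]'; python3 -c "
from h import *
for n in('side','top'):
  p,d=snap(n,n+'23');np.save(n+'23d.npy',d);a=cv2.imread('pics/'+n+'23.png'); b=a[215:265,225:275] if n=='side' else a[165:235,130:200]
  cv2.imwrite('pics/'+n+'23z.png',cv2.resize(b,None,fx=11 if n=='side' else 8,fy=11 if n=='side' else 8,interpolation=cv2.INTER_CUBIC))
d=np.load('side23d.npy')
for r in range(224,258,1):
  print(r,*[np.round(toworld('side',u,r,d[r,u])).astype(int).tolist() for u in(245,247)])
go((537.5,117,150))"
```

```text
time: 29.22
tool_pos: [540.6, 119.2, 144.9]
tcp_rot: [1.893, 1.566, 0.196]
contact_force: [-0.5, 1.9, 11.1]
grip_width: 0.4
234 [539, 126, 159] [535, 124, 158]
235 [539, 123, 155] [536, 122, 155]
236 [540, 120, 150] [535, 124, 153]
237 [540, 123, 150] [535, 124, 151]
238 [539, 126, 149] [535, 128, 151]
239 [540, 124, 145] [535, 125, 147]
240 [539, 125, 144] [535, 127, 146]
241 [539, 126, 142] [535, 125, 142]
242 [539, 125, 139] [535, 125, 139]
243 [539, 125, 137] [535, 127, 139]
244 [539, 126, 134] [535, 127, 136]
245 [539, 126, 132] [535, 126, 133]
246 [540, 122, 127] [536, 125, 129]
247 [540, 124, 126] [535, 127, 128]
248 [540, 126, 124] [536, 126, 125]
249 [540, 126, 122] [536, 126, 122]
250 [540, 127, 120] [535, 127, 120]
251 [540, 126, 117] [536, 126, 118]
252 [539, 129, 117] [535, 128, 117]
253 [538, 134, 118] [535, 130, 115]
254 [539, 132, 114] [534, 134, 116]
255 [540, 128, 108] [535, 132, 112]
256 [539, 133, 110] [535, 132, 110]
257 [538, 139, 112] [534, 134, 109]
pos [540.6 119.2 145. ] F [-0.5  2.  11.7] M [ 0.27 -0.02 -0.02] w 0.4 t 29.2667 yhead -7.21 down [ 0.005  0.001
[... 1093 characters left out ...]
140]
243 [540, 124, 136] [536, 124, 136]
244 [540, 125, 134] [536, 125, 134]
245 [540, 124, 131] [535, 126, 133]
246 [540, 125, 129] [535, 128, 132]
247 [540, 124, 126] [535, 126, 128]
248 [540, 126, 125] [536, 125, 124]
249 [539, 128, 123] [536, 125, 122]
250 [540, 125, 119] [535, 128, 121]
251 [540, 127, 118] [535, 128, 119]
252 [539, 130, 118] [535, 128, 117]
253 [539, 131, 116] [535, 132, 117]
254 [539, 131, 113] [535, 133, 115]
255 [539, 131, 111] [535, 129, 109]
256 [539, 134, 110] [534, 134, 111]
257 [538, 138, 111] [534, 134, 108]
pos [ 483.3 -318.6  237.7] F [-0.8  1.1  0.2] M [ 0.   -0.15  0.01] w 0.7 t 31.1167 yhead -7.34 down [-0.001  0.001 -1.   ]
shift cm [  8.8   -0.18 -43.89]
```

View pics/side23z.png

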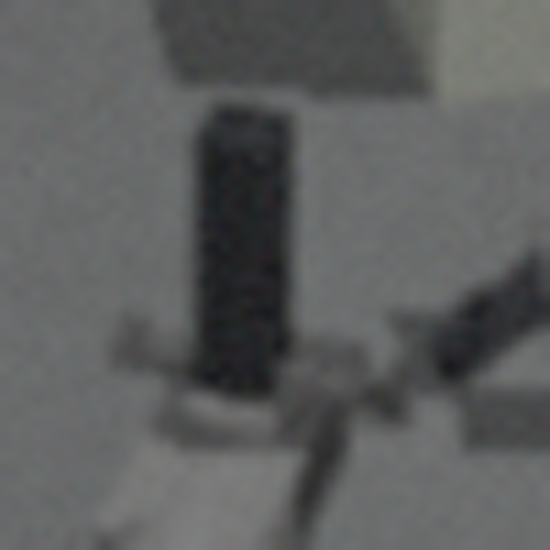

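View pics/top23z.png

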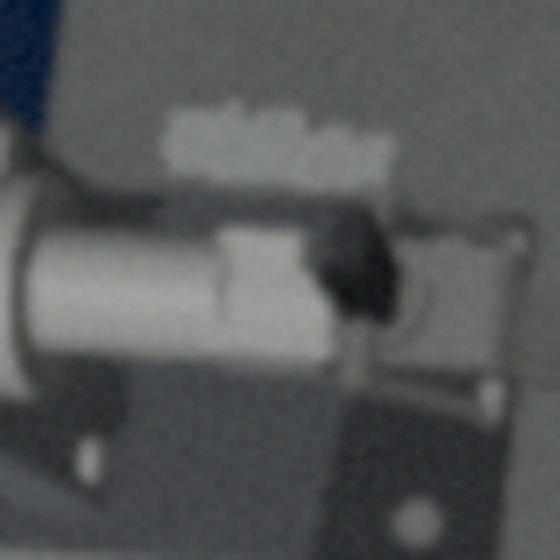

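```bash
python3 -c "
from h import *
d=np.load('top23d.npy')
ax=np.array([537.5,122.]);e=np.array([np.cos(np.radians(-97.2)),np.sin(np.radians(-97.2))])
for r in(198,201,204,207):
  for u in range(188,206,2):
    w=toworld('top',u,r,d[r,u]);q=w[:2]-ax;print('(%d,%d) ahead %.0f lat %.0f z %.0f'%(u,r,q@e,q@[-e[1],e[0]],w[2]),end='; ')
  print()
a=cv2.imread('pics/side23.png');b=cv2.imread('pics/side0.png')
print([ (l,[(np.round(x['point']),round(x['conf'],2)) for x in bot.spot_point('top',l)]) for l in('loop_tab','pin')])
for ang in(.9,1.05,1.2): 
  f=np.radians(30)-ang;print(ang,proj('top',(*(ax+e*55*np.cos(f)),121+55*np.sin(f))))
"
```

```text
(188,198) ahead 22 lat 13 z 109; (190,198) ahead 26 lat 12 z 111; (192,198) ahead 30 lat 13 z 110; (194,198) ahead 32 lat 14 z 104; (196,198) ahead 14 lat 40 z -1; (198,198) ahead 18 lat 40 z -0; (200,198) ahead 22 lat 41 z -1; (202,198) ahead 26 lat 41 z -1; (204,198) ahead 30 lat 42 z -3; 
(188,201) ahead 23 lat 6 z 111; (190,201) ahead 27 lat 6 z 111; (192,201) ahead 30 lat 7 z 109; (194,201) ahead 33 lat 9 z 104; (196,201) ahead 35 lat 11 z 95; (198,201) ahead 38 lat 12 z 91; (200,201) ahead 23 lat 34 z 0; (202,201) ahead 27 lat 34 z -1; (204,201) ahead 31 lat 35 z -3; 
(188,204) ahead 23 lat 1 z 110; (190,204) ahead 28 lat -0 z 114; (192,204) ahead 31 lat 1 z 110; (194,204) ahead 32 lat 4 z 97; (196,204) ahead 35 lat 6 z 92; (198,204) ahead 38 lat 6 z 90; (200,204) ahead 42 lat 7 z 89; (202,204) ahead 45 lat 8 z 86; (204,204) ahead 48 lat 9 z 82; 
(188,207) ahead 24 lat -6 z 112; (190,207) ahead 28 lat -5 z 112; (192,207) ahead 31 lat -4 z 109; (194,207) ahead 32 lat -2 z 96; (196,207) ahead 35 lat -0 z 92; (198,207) ahead 39 lat 0 z 91; (200,207) ahead 42 lat 2 z 86; (202,207) ahead 45 lat 2 z 84; (204,207) ahead 48 lat 3 z 80; 
[('loop_tab', [(array([200., 206.]), 0.77), (array([388., 213.]), 0.5), (array([262., 233.]), 0.46)]), ('pin', [(array([280., 224.]), 0.87), (array([173., 204.]), 0.73)])]
0.9 [203.44240812 206.23035338]
1.05 [202.25049344 207.01247133]
1.2 [200.47768153 207.67847506]
```

```bash
python3 -c "
from plant import bot
print(bot.close_job()); print(bot.get_obs()['time'])"
```

```text
the job is handed in; nothing more can be done
None
the job is handed in; nothing more can be done
```

The pin is through the shaft's cross hole with its shoulder on the shaft, the loop is snapped under the nose, and the arm is withdrawn. I handed the job in at about 31 s of the 67 s; no verdict was reported.

**How it went**
- **Finding the hole:** The first two tries touched the flat top of the shaft at up to 13 N. The third, about 3.5 mm nearer the nose, dropped in freely.
- **Seating:** The pin met its seat at the height I expected, with about 5 N of contact.
- **Closing the loop:** I backed off the first press on the tab because the pin appeared to be lifting. I pressed again closer to the pin, and the loop rode over the nose at about 3.5 N.
- **Straightening:** The loop's pull had tipped the pin forward about 5°, so I pressed its post down with about 12 N.

**Last checks**
- **Loop:** In the top camera's depth readings, the tab slopes down about 41°, with its middle near 87 mm above the bench. That matches the closed angle of about 1.2 rad. The loop stayed down after I moved away, through two separate looks.
- **Bystanders:** I did not measure the rack, canister or tub again. No unexpected contact force showed up along the way.

**What disagreed**
- **Tilt:** The pin still leans roughly 2–3° towards the nose, within its play in the hole, so the rear of its shoulder may stand a little off the shaft.
- **Fingertips:** The fingertips appeared about 24 mm above the reported tool point. I therefore gripped the post nearer its top than planned.
- **Cameras:** The two cameras disagreed by about 3 mm on where the hole was.

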